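Change the batch on a hooded stirring plate

TASK

Change over the batch on the stirring plate: stand any finished amber jars still in the grey tray in the blue crate, then set the emptied tray down flat in its nest on the plate with its tongue holding the tray switch lever down. Then stand every white, blue-capped jar in a pocket of the docked tray, and finally put the clear hood over them, square and flat between its locators, so that its tongue holds the interlock lever down. Leave the other things on the bench alone.

Things in the scene. Friction and masses are not known exactly. Their poses are not given: they have to be found in the camera images.
- plate: The four-place stirring plate: a fixed white slab 250 (x) x 230 (y) x 30 mm high with four steel discs. Origin: centre of its underside; its x axis points to the side with the display and the two switch levers. It stands at a different place and yaw each time.
- nest (a point): Where the underside centre of the docked tray belongs: on the plate's top (z 30 mm), axes as the plate's. Four black corner guides 12 mm high leave the tray 4 mm play on every side.
- hood_seat (a point): Where the centre of the fitted hood's underside belongs: on the plate's top (z 30 mm), 10 mm further along plate x than nest, axes as the plate's. Four steel corner locators 12 mm high leave the hood 4 mm play on every side.
- tray_switch (a joint): Tray-presence limit switch: a steel arm with white roller on the plate, 82 mm from nest along plate +x (roller top 26 mm above the plate when free). 0 rad = raised and free, grows as it is pressed down (stop at 0.42); a docked tray holds it at about 0.31. It counts as pressed beyond 0.2. Light spring, under 1 N at the roller.
- hood_switch (a joint): Hood-interlock limit switch: the same arm with a yellow roller, 113 mm from hood_seat along plate +x, outside the hood's wall. 0 rad = raised and free, the fitted hood's tongue holds it at about 0.31; pressed beyond 0.2. Under 1 N.
- tray: Grey carrier tray 136 (x) x 140 (y) mm, 380 g, loose. Origin: centre of its underside. Floor 6 mm thick, walls 22 mm high over the underside; 2 x 2 pockets 50 x 50 mm centred at x = +-35, y = +-37 mm. Its x axis points to its tongue and starts within 0.5 rad of the plate's x axis; docked, it points along nest x.
- tray_handle (a point): Centre of the tray's orange handle bar (12 mm thick across tray x, 60 mm long along tray y, z = 38 to 50 mm over the underside, above the tray's centre): grip it across tray x from above. With jars in the pockets there is no room for fingers beside it.
- tray_tongue (a point): Middle of the underside of the tray's orange tongue: 34 mm wide, sticks out of the +x edge to x = 94 mm, underside 12.5 mm above the tray's underside. In the nest it presses the roller of the tray switch.
- hood: Clear hood with blue edges, open below, 196 (x) x 180 (y) x 86 mm high, walls 4 mm, inside height 82 mm, 450 g, loose. Origin: centre of its open underside. Its x axis points to its tongue and starts within 0.5 rad of the plate's x axis; fitted, it points along hood_seat x. Jars in the docked tray reach 72 mm above the plate's top.
- hood_handle (a point): Centre of the hood's black handle bar (12 mm thick across hood x, 90 mm long along hood y, z = 108 to 120 mm, above the hood's centre): grip it across hood x from above.
- hood_tongue (a point): Middle of the underside of the hood's blue tongue: 36 mm wide, sticks out of the +x wall to x = 124 mm, underside 12.5 mm above the rim. On its seat it presses the roller of the hood switch.
- crate: Blue open crate for finished jars, fixed, 108 (x) x 188 (y) x 36 mm high outside, walls and floor 4 mm. Origin: centre of its underside. Two jars stand side by side along y, at y = +-42 mm.
- new1: White jar with a blue cap, next batch, standing on the bench (2 to 4 of these are present): 66 mm tall, 42 mm diameter over body and cap (the cap is the top 20 mm), about 130 g, closed, a third full, so its weight is low. Fingers need 25 mm beside it. Origin: centre of its underside, z up. 
- new2: White jar with a blue cap, next batch, standing on the bench (2 to 4 of these are present): 66 mm tall, 42 mm diameter over body and cap (the cap is the top 20 mm), about 130 g, closed, a third full, so its weight is low. Fingers need 25 mm beside it. Origin: centre of its underside, z up. 
- new3: White jar with a blue cap, next batch, standing on the bench (2 to 4 of these are present): 66 mm tall, 42 mm diameter over body and cap (the cap is the top 20 mm), about 130 g, closed, a third full, so its weight is low. Fingers need 25 mm beside it. Origin: centre of its underside, z up. 
- new4: White jar with a blue cap, next batch, standing on the bench (2 to 4 of these are present): 66 mm tall, 42 mm diameter over body and cap (the cap is the top 20 mm), about 130 g, closed, a third full, so its weight is low. Fingers need 25 mm beside it. Origin: centre of its underside, z up. 
- old1: Amber jar with a black cap, finished; if present (0 to 2 of these) it stands in a pocket of the tray: 66 mm tall, 42 mm diameter over body and cap (the cap is the top 20 mm), about 130 g, closed, a third full, so its weight is low. Fingers need 25 mm beside it. Origin: centre of its underside, z up. 
- old2: Amber jar with a black cap, finished; if present (0 to 2 of these) it stands in a pocket of the tray: 66 mm tall, 42 mm diameter over body and cap (the cap is the top 20 mm), about 130 g, closed, a third full, so its weight is low. Fingers need 25 mm beside it. Origin: centre of its underside, z up. 
- petri: Glass dish 64 mm wide, 15 mm high; bystander. Origin: underside centre.
- scoop: Red scoop lying on the bench, 150 mm long; bystander. Origin: near its middle.
- beaker: Glass beaker 70 mm wide, 90 mm tall; bystander. Origin: underside centre.
- reagent: White bottle 68 mm wide, 150 mm tall; bystander. Origin: underside centre.
- amber_bottle: Amber bottle 60 mm wide, 130 mm tall, far left; bystander. Origin: underside centre.
- black_bottle: Black jar with an orange cap, 72 mm wide, 80 mm tall, far right; bystander. Origin: underside centre.
There are look-alikes about, which are no part of the job. Leave any yellow look-alike of the new1 alone.

How it is judged:
By the outcome, as a careful person would: the job done as asked, in the order asked, and still so for the second after the job is handed in, with the robot touching nothing.
Of old1, old2, new3, new4 only 2 to 4 are there at a start; the rules pass over those that are not, and their reading is None.
At some moment in a run one of new1, new2, new3, new4, hood may be knocked a few centimetres aside while the robot is not near it.
It also fails if it takes over 210 s, if anything falls off the work surface, if the arm or the gripper's body presses on something with over 40 N, if the wrist force passes 120 N, or if a joint passes its speed limit or range.

ROBOT

A 7-joint arm with a two-finger parallel gripper is mounted at the origin on the work surface. World frame = base frame: x ahead of the robot, y to its left, z up, the work surface at z = 0. Lengths are in mm, angles in rad, forces in N, time in s.
With the tool pointing down it reaches from about 425 to 925 mm from the base axis. Payload 6.8 kg.
Tool frame: the origin (TCP) lies midway between the tips of the shut fingers; the grasp point (between the pads) lies 19 mm behind it; z points along the fingers, y is the line along which they close (so a half turn about z gives the same grasp; the last joint's range is limited). The gripper opens to 85 mm and grips with 20 to 120 N. Pads are 22 mm wide; open, the fingers measure 114 mm over their backs; the gripper's body (76 mm by 85 mm) begins 54 mm behind the grasp point. The pads swing forward as they close: fully open they stand 13 mm farther back than shut.
Start: joints at [1.075, 0.477, 0.022, 1.555, -0.011, 1.109, -0.083], TCP at [255.263, -624.89, 231.308] pointing down, gripper open.
Joint ranges: [-2.96, 2.96], [-0.34, 2.1], [-1.41, 1.46], [0.24, 2.44], [-1.37, 4.51], [0.17, 1.92], [-2.96, 2.96]. Speed limits (rad/s): [2.39, 2.39, 3.14, 3.14, 3.14, 3.14, 3.14].

INTERFACE

Orientations are given as [roll, pitch, yaw] about the fixed x, y, z axes, in that order (R = Rz(yaw) Ry(pitch) Rx(roll)).
In Python, from rig import manip, optics, nets gives the robot as it stands.
- The arm moves only by the shell command python3 -m handwheel 'ROWS' [FORCE]. ROWS is a JSON object of lists of equal length, an entry for each row: "hand": the opening, from 0 (shut) to 1 (fully open); "slide": the shift along the tool's x, y, z in units of 25 mm (1.0 is 25 mm), a list of three; "yaw": the turn about the tool's z in units of 6 degrees (1.0 is 6 degrees). A call has 1 to 5 rows; each row is the pose to reach, as a shift and turn from the pose commanded when the call began, along the tool's axes at that moment; what a row does not reach only later rows make up. A row lasts 1/12 s, in which the tool goes at most 41.7 mm and 7.16 degrees, less where a joint would pass 70% of its speed; a pose out of reach is approached as far as the arm can. A call with a gripper value outside its range is refused whole. The fingers move at their own pace and stop on an object; FORCE is the grip in N (left out, the last holds). Time passes only in rows, so rows that repeat a pose let the fingers close. It gives the time, the measured TCP pose, the force, the opening and the grip force at its end, in the units of the state.
- manip.sense(): the state, without advancing time (a new reading comes with each control period).
- optics.get_image(name): name is "side" or "top"; returns a dict with "frame" (400x640x3 uint8, red, green, blue), "z_map" (400x640 float32, mm along the optical axis (not along the pixel's ray), 0 where there is no reading), "mtx" (3x3 intrinsics, pixels), "pose" (4x4, takes a point from camera to world coordinates). Camera axes: x right, y down, z forward; pixel columns grow to the right and rows downward; lengths in mm; the calibration is good to about 2 mm. A picture is of the moment at which its call begins.
- manip.hand_in(): hands the job in; it is judged then, once.
Trained networks look in a picture, given as the dict that the camera call returned (one of the last four; its "shot" number tells which), for a name from the list of things; names that differ only in an ending like _2 or _b are one class to them, and where a whole thing is asked for, a point or a joint stands for the part that bears it (a point fixed in the world has none). Each returns a list of dicts, best first, with "conf" (0 to 1); they miss things now and then, are a little off and sometimes report something else, mostly with a low value. They report only what shows in the picture. A call takes as long as a camera call. They do not tell look-alikes from the thing itself.
- nets.trace(picture, query): "mask" (400x640 bool, what is visible of it) and "rect" ([left, top, right, bottom] in pixels, round what is visible of it).
The state is a dict: "time_s": time; "joint_positions": joint angles; "joint_vel": joint speeds; "tau": joint torques, N m; "ee_pos": TCP position; "tool_rot": TCP orientation; "ft_force": force on the tool from outside, world axes, zero at the start; "torque": the same for the moment, N m; "finger_gap": finger opening in mm; "grip_force": force on a finger pad.
Only numpy, scipy, OpenCV 4.12 (cv2) and the standard library are available. Lean on these libraries where they do the work, as an engineer would, in place of code of your own. Each camera call takes 0.05 s, during which the arm holds its last target. There are 200 camera calls.

## Working session

There is one attempt and no reset: what is moved stays moved. The work goes in short steps, Python scripts to look and compute and a shell command to move; the robot and the scene stay as the last step left them, time stands still between calls to the robot, and variables do not carry over. Pictures are saved under pics/ and viewed, at most 14 in all, crops included, and the job is handed in when it is done.

```bash
ls; mkdir -p pics
cat > h.py <<'E'
import numpy as np, cv2
from rig import manip, optics, nets
def pts(im):
    z=im["z_map"]; v,u=np.mgrid[0:400,0:640]; K=im["mtx"]
    P=np.stack([(u-K[0,2])/K[0,0]*z,(v-K[1,2])/K[1,1]*z,z],-1)
    T=im["pose"]; W=P@T[:3,:3].T+T[:3,3]; W[z<=0]=np.nan
    return W
def save(im,name,crop=None,s=1):
    f=im["frame"][:,:,::-1]
    if crop: l,t,r,b=crop; f=f[t:b,l:r]
    cv2.imwrite("pics/"+name,cv2.resize(f,None,fx=s,fy=s,interpolation=cv2.INTER_CUBIC))
E
python3 - <<'E'
from h import *
np.set_printoptions(precision=1,suppress=True)
for n in("top","side"):
    im=optics.get_image(n); save(im,n+"0.png",s=1.25); print(im["pose"],im["mtx"]); np.save(n+"0.npy",im["frame"])
    W=pts(im)
    for q in("plate","tray","hood","crate","new1","old1","tray_handle","hood_handle","tray_tongue","hood_tongue"):
        for d in nets.trace(im,q):
            if d["conf"]<.3: continue
            p=W[d["mask"]]; print(n,q,round(d["conf"],2),np.round(d["rect"]),np.nanmedian(p,0),np.nanmax(p[:,2]))
s=manip.sense(); print(s)
E
```

```text
pics
[[   0.    -1.     0.2  356.1]
 [  -1.    -0.    -0.    43.8]
 [   0.    -0.2   -1.  1173.9]
 [   0.     0.     0.     1. ]] [[375.8   0.  318.7]
 [  0.  375.8 201.1]
 [  0.    0.    1. ]]
top plate 0.88 [288. 150. 367. 235.] [601.5 -16.8  30.1] 60.70205304080514
top plate 0.36 [420. 184. 439. 198.] [ 607.7 -318.2   69.7] 76.90789495557465
top tray 0.73 [410. 174. 460. 233.] [ 568.  -351.8   18.8] 72.71970141545512
top hood 0.93 [186. 163. 259. 241.] [559.  300.1  85.7] 124.84695592898493
top crate 0.74 [203. 254. 271. 295.] [358.  258.9   4.3] 40.47228373398366
top new1 0.81 [419. 262. 436. 281.] [ 359.8 -309.5   64. ] 72.58455753775138
top new1 0.76 [330. 267. 346. 288.] [344.7 -38.1  65.5] 71.44035775546809
top new1 0.7 [366. 246. 384. 259.] [ 417.3 -152.    65. ] 70.29757040259301
top new1 0.65 [393. 255. 413. 273.] [ 382.5 -234.7   64.8] 71.30733800623375
top new1 0.63 [333. 240. 345. 254.] [425.5 -50.1  66.2] 72.71035130218297
top old1 0.81 [438. 211. 458. 230.] [ 522.  -376.1   69.8] 77.94059742257741
top old1 0.5 [418. 183. 437. 197.] [ 606.6 -319.7   70.2] 76.9078949555
[... 1645 characters left out ...]
 342.7  85.3] 123.46751218120585
side tray_tongue 0.83 [337. 160. 385. 190.] [ 559.9 -329.4   18. ] 52.77053326567659
side hood_tongue 0.96 [225. 236. 314. 312.] [545.9 342.7  85.3] 123.46751218120585
side hood_tongue 0.39 [312. 264. 371. 325.] [359.8 257.9   5.4] 40.19520229123577
{'time_s': 1.1, 'joint_positions': array([ 1.1,  0.5,  0. ,  1.6, -0. ,  1.1, -0.1]), 'joint_vel': array([ 0., -0., -0., -0.,  0.,  0.,  0.]), 'tau': array([ -0. , -59.6,   1.6, -28.2,   0. ,   0. ,   0. ]), 'ee_pos': array([ 255.3, -624.9,  231.3]), 'tool_rot': array([ 3.1, -0. ,  0.4]), 'ft_force': array([-0.3, -0.1, -0.1]), 'torque': array([-0. ,  0.1, -0. ]), 'grip_force': 0.0, 'finger_gap': 85.55512165333435}
```

View pics/top0.png

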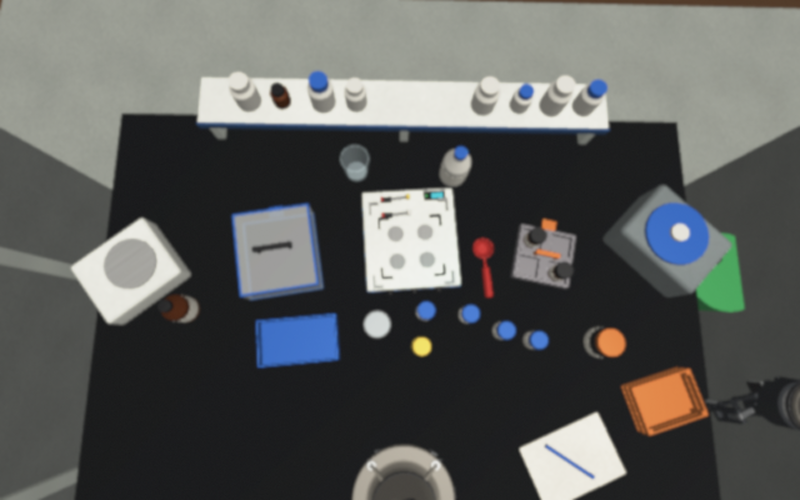

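Run:
```python
from h import *
f=np.load("top0.npy")[:,:,::-1]
a=cv2.resize(f[230:300,310:450],None,fx=5.5,fy=5.5,interpolation=cv2.INTER_CUBIC)[:280]
a=cv2.resize(f[235:290,315:450],(780,318),interpolation=cv2.INTER_CUBIC)
b=cv2.resize(f[145:240,280:370],(258,272),interpolation=cv2.INTER_CUBIC);c=cv2.resize(f[160:245,400:470],(258,272));d=cv2.resize(f[155:250,180:265],(264,272))
cv2.imwrite("pics/crop0.png",np.vstack([a,np.hstack([b,c,d])]))
```

```text
(no output)
```

View pics/crop0.png

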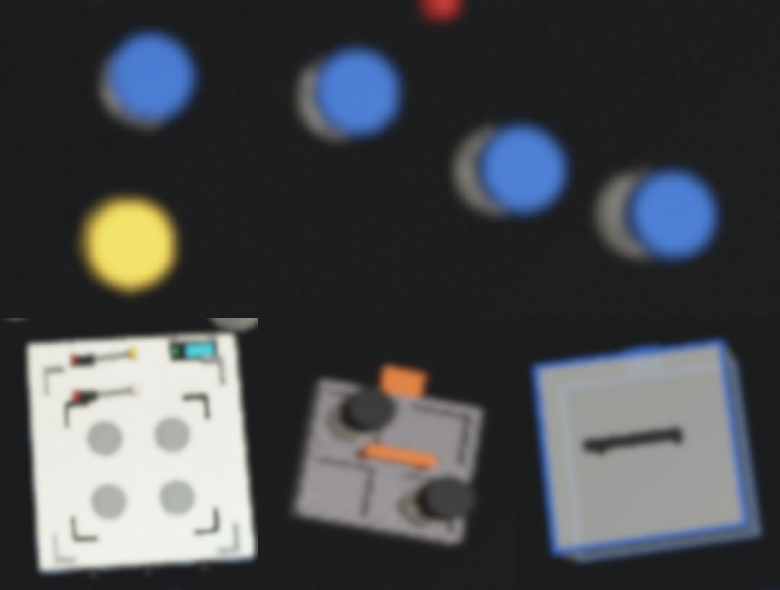

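Four white jars with blue caps are at (426,311), (469,314), (506,330) and (539,340) in the 1.25x picture. The yellow cap at (421,346) is the look-alike, so I'll leave it alone. The tray, centred near (544,255), holds two amber jars with black caps. The blue crate is at (297,340), the hood at (278,250) and the plate at (410,240). Next I'll measure these more precisely.

```bash
cat >> h.py <<'E'
np.set_printoptions(precision=1,suppress=True)
def rectfit(P,lx,ly):
    """min area rect of xy pts -> centre, yaw (x axis nearest world +x), sizes along x,y"""
    (c,(w,h),a)=cv2.minAreaRect(P[:,:2].astype(np.float32)); a=np.radians(a); s=[w,h]
    while a>np.pi/4: a-=np.pi/2; s=s[::-1]
    while a<-np.pi/4: a+=np.pi/2; s=s[::-1]
    return np.array(c),a,s
def hsv(im): return cv2.cvtColor(im["frame"],cv2.COLOR_RGB2HSV)
def onplane(im,uv,z):
    K=im["mtx"];T=im["pose"];uv=np.atleast_2d(uv)
    d=np.c_[(uv-[K[0,2],K[1,2]])/[K[0,0],K[1,1]],np.ones(len(uv))]@T[:3,:3].T
    return (T[:3,3]+d*((z-T[2,3])/d[:,2])[:,None])[:,:2]
def blobs(m,amin,amax):
    n,l,st,c=cv2.connectedComponentsWithStats(m.astype(np.uint8))
    return [(c[i],st[i,4],l==i) for i in range(1,n) if amin<=st[i,4]<=amax]
def jars(im,z=66):
    H=hsv(im); m=(H[...,0]>100)&(H[...,0]<122)&(H[...,1]>110)&(H[...,2]>110)
    W=pts(im); m&=(W[...,2]>z-16)&(W[...,2]<z+14)
    return [(onplane(im,b[0],z)[0],b[1],b[0]) for b in blobs(m,50,300)]
def legs(*wp):
    """waypoints (x,y,z,yaw or None) -> slide units in tool axes, yaw units, per leg"""
    s=manip.sense(); p=np.array(s["ee_pos"]); y=s["tool_rot"][2]
    print("at",p,"yaw",round(y,3),"t",round(s["time_s"],1))
    for w in wp:
        d=np.array(w[:3])-p; c,sn=np.cos(y),np.sin(y)
        t=np.array([c*d[0]+sn*d[1],sn*d[0]-c*d[1],-d[2]])/25
        yu=0
        ny=y if w[3] is None else w[3]
        yu=-np.degrees((ny-y+np.pi)%(2*np.pi)-np.pi)/6
        print("leg slide",np.round(t,2).tolist(),"yaw",round(yu,2),"-> ",np.round(w[:3],1))
        p=np.array(w[:3],float); y=ny
E
cat > meas.py <<'E'
from h import *
def plate(im):
    W=pts(im); d=nets.trace(im,"plate")[0]; F=im["frame"].astype(int)
    m=cv2.dilate(d["mask"].astype(np.uint8),np.ones((5,5)))>0
    b=m&(F.min(2)>150); uv=np.argwhere(b)[:,::-1]; P=onplane(im,uv,30)
    print("plate rect",rectfit(P,0,0))
    g=cv2.cvtColor(im["frame"],cv2.COLOR_RGB2GRAY).astype(int)
    mm=cv2.erode(m.astype(np.uint8),np.ones((9,9)))>0
    k=mm&(g>110)&(g<195)
    for c,a,_ in blobs(k,20,120): print("  disc?",onplane(im,c,30)[0],a,c)
    return b
def orange(im,c,r=110):
    W=pts(im);H=hsv(im)
    m=(H[...,0]>5)&(H[...,0]<20)&(H[...,1]>120)&(np.hypot(W[...,0]-c[0],W[...,1]-c[1])<r)
    for c_,a,l in blobs(m,8,400):
        P=W[l]; print("  orange",c_,a,np.nanmedian(P,0),rectfit(P[P[:,2]>0],0,0))
E
python3 - <<'E'
from meas import *
for n in("top",):
    im=optics.get_image(n); W=pts(im); print(n); plate(im); orange(im,(567,-350))
    g=cv2.cvtColor(im["frame"],cv2.COLOR_RGB2GRAY).astype(int)
    r=np.hypot(W[...,0]-566,W[...,1]+350)
    m=(r<110)&(W[...,2]>14)&(W[...,2]<30)&(g>70); print("tray",rectfit(W[m],0,0), "z",np.nanmedian(W[m][:,2]))
    for d in nets.trace(im,"old1")[:2]:
        P=W[d["mask"]];P=P[P[:,2]>62]; print("old",P.mean(0),len(P),rectfit(P,0,0))
    d=nets.trace(im,"hood")[0]; mk=cv2.dilate(d["mask"].astype(np.uint8),np.ones((7,7)))>0
    P=W[mk&(W[...,2]>76)&(W[...,2]<95)]; print("hood top",rectfit(P,0,0))
    P=W[mk&(W[...,2]>105)&(W[...,2]<130)]; print("hood handle",rectfit(P,0,0),P.mean(0))
    d=nets.trace(im,"crate")[0]; P=W[d["mask"]]; P=P[P[:,2]>25]; print("crate",rectfit(P,0,0))
    for j in jars(im): print("jar",j)
    print("table z",np.nanmedian(W[250:300,330:400,2]))
E
```

```text
top
plate rect (array([609.3, -17.7]), np.float64(0.06871563146028109), [250.65975952148438, 230.62744140625])
  disc? [716.2 -85.4] 106 [349.5 157.7]
  disc? [711.7  28.7] 67 [313.6 158.6]
  disc? [664.6  35.5] 78 [311.3 173. ]
  disc? [664.2 -83.8] 38 [349.2 173.5]
  disc? [620.9  20.5] 102 [316.  186.6]
  disc? [626.4 -53.1] 102 [339.5 185.1]
  disc? [556.4 -57.6] 96 [341.1 207.2]
  disc? [550.5  15.9] 100 [317.4 208.8]
  disc? [526.8 -95.2] 33 [353.4 216.7]
  disc? [514.7  44.9] 26 [307.9 220.3]
  orange [438.5 179. ] 115 [ 652.7 -372.    17.2] (array([ 654.2, -366.9]), np.float64(0.26511250999801933), [38.03533935546875, 68.09312438964844])
  orange [438.2 202.7] 71 [ 568.9 -354.9   49. ] (array([ 574.8, -355.1]), np.float64(-0.23984335566615456), [22.322965621948242, 57.46385955810547])
tray (array([ 580.9, -357.2]), np.float64(-0.20214378043304748), [161.48533630371094, 141.85975646972656]) z 21.32374857058403
old [ 524.  -382.7   71.5] 157 (array([ 523.9, -383.6]), np.float64(-0.5345121434293345), [40.17196273803711, 38.8234748840332])
old [ 609.3 -323.9   71.6] 151 (array([ 609.9, -323.8]), np.float64(-0.10194048020605306), [39.4448356628418, 38.71834182739258])
hood top (array([566.6, 305. ]), np.float64(0.16202552229793032), [198.0337371826172, 181.94818115234375])
hood handle (array([566.2, 304.6]), np.float64(0.171115223993507), [12.872507095336914, 89.896728515625]) [565.8 303.8 118.8]
crate (array([357.8, 253.7]), np.float64(0.0948323867433339), [107.35110473632812, 188.46142578125])
jar (array([428.1, -52. ]), np.int32(150), array([340.6, 248.1]))
jar (array([ 420.9, -156.8]), np.int32(154), array([376.2, 250.7]))
jar (array([ 382. , -239.4]), np.int32(160), array([404.7, 264.2]))
jar (array([ 359.9, -314.7]), np.int32(163), array([430.5, 272. ]))
table z 0.14918621952767808
```

Run:
```python
from h import *
legs((430,-475,190,.608),(609.3,-323.9,130,None),(609.3,-323.9,42,None))
```

```text
at [ 255.3 -624.9  231.3] yaw 0.388 t 1.4
leg slide [8.74, -2.91, 1.65] yaw -2.1 ->  [ 430 -475  190]
leg slide [9.34, -0.86, 2.4] yaw -0.0 ->  [ 609.3 -323.9  130. ]
leg slide [0.0, 0.0, 3.52] yaw -0.0 ->  [ 609.3 -323.9   42. ]
```

```bash
python3 -m handwheel '{"hand":[1,1,1,1,1],"slide":[[6,-2,1.1],[6,-2,1.1],[6,-2,1.1],[6,-2,1.1],[6,-2,1.1]],"yaw":[0,0,0,0,0]}' 40
python3 -m handwheel '{"hand":[1,1,1,1],"slide":[[2.74,-0.91,0.55],[2.74,-0.91,0.55],[2.74,-0.91,0.55],[2.74,-0.91,0.55]],"yaw":[-2.1,-2.1,-2.1,-2.1]}'
python3 -m handwheel '{"hand":[1,1,1,1,1],"slide":[[6,-0.5,1.2],[6,-0.5,1.2],[6,-0.5,1.2],[6,-0.5,1.2],[6,-0.5,1.2]],"yaw":[0,0,0,0,0]}'
python3 -m handwheel '{"hand":[1,1,1,1,1],"slide":[[3.3,-0.36,1.2],[3.3,-0.36,1.2],[3.3,-0.36,1.2],[3.3,-0.36,1.2],[3.3,-0.36,1.2]],"yaw":[0,0,0,0,0]}'
python3 - <<'E'
from h import *
legs((609.3,-323.9,42,.608))
E
```

```text
time_s: 1.77
ee_pos: [383.5, -514.0, 202.4]
tool_rot: [-3.138, -0.005, 0.4]
ft_force: [0.9, 0.8, 0.5]
finger_gap: 85.4
grip_force: 0.0
time_s: 2.1
ee_pos: [432.0, -472.8, 189.7]
tool_rot: [-3.141, -0.001, 0.612]
ft_force: [0.1, -1.1, 0.2]
finger_gap: 85.2
grip_force: 0.0
time_s: 2.52
ee_pos: [551.0, -372.8, 158.9]
tool_rot: [-3.139, -0.004, 0.615]
ft_force: [0.8, 2.0, 0.0]
finger_gap: 85.7
grip_force: 0.0
time_s: 2.93
ee_pos: [607.8, -326.0, 129.9]
tool_rot: [3.141, 0.001, 0.607]
ft_force: [-0.6, 0.1, 0.9]
finger_gap: 85.6
grip_force: 0.0
at [ 607.8 -326.   129.9] yaw 0.607 t 2.9
leg slide [0.1, -0.03, 3.52] yaw -0.01 ->  [ 609.3 -323.9   42. ]
```

```bash
python3 -m handwheel '{"hand":[1,1,1,1,1],"slide":[[0.1,-0.03,1],[0.1,-0.03,2],[0.1,-0.03,3],[0.1,-0.03,3.52],[0.1,-0.03,3.52]],"yaw":[0,0,0,0,0]}'
python3 -m handwheel '{"hand":[0,0,0,0,0],"slide":[[0,0,0],[0,0,0],[0,0,0],[0,0,0],[0,0,0]],"yaw":[0,0,0,0,0]}' 40
python3 -m handwheel '{"hand":[0,0,0,0,0],"slide":[[0,0,0],[0,0,-0.5],[0,0,-1.5],[0,0,-3],[0,0,-4.5]],"yaw":[0,0,0,0,0]}' 40
python3 - <<'E'
from h import *
legs((560,-150,175,.608),(500,50,175,None),(430,180,175,None),(353,296,120,None),(353,296,42,None))
E
```

```text
time_s: 3.35
ee_pos: [606.7, -324.1, 39.2]
tool_rot: [-3.138, 0.004, 0.605]
ft_force: [-1.0, -0.5, 0.5]
finger_gap: 85.2
grip_force: 0.0
time_s: 3.77
ee_pos: [611.5, -323.3, 44.1]
tool_rot: [3.139, -0.002, 0.607]
ft_force: [-0.5, -1.6, 6.9]
finger_gap: 41.0
grip_force: 39.6
time_s: 4.18
ee_pos: [609.1, -321.8, 155.4]
tool_rot: [-3.139, 0.001, 0.608]
ft_force: [1.7, -0.9, -0.7]
finger_gap: 40.9
grip_force: 40.6
at [ 609.1 -321.8  155.4] yaw 0.608 t 4.2
leg slide [2.31, -6.76, -0.78] yaw 0.0 ->  [ 560 -150  175]
leg slide [2.6, -7.94, -0.0] yaw -0.0 ->  [500  50 175]
leg slide [0.67, -5.87, -0.0] yaw -0.0 ->  [430 180 175]
leg slide [0.12, -5.57, 2.2] yaw -0.0 ->  [353 296 120]
leg slide [0.0, 0.0, 3.12] yaw -0.0 ->  [353 296  42]
```

```bash
python3 -m handwheel '{"hand":[0,0,0,0,0],"slide":[[2.31,-6.76,-0.78],[2.31,-6.76,-0.78],[2.31,-6.76,-0.78],[2.31,-6.76,-0.78],[2.31,-6.76,-0.78]],"yaw":[0,0,0,0,0]}'
python3 -m handwheel '{"hand":[0,0,0,0,0],"slide":[[2.6,-7.94,0],[2.6,-7.94,0],[2.6,-7.94,0],[2.6,-7.94,0],[2.6,-7.94,0]],"yaw":[0,0,0,0,0]}'
python3 -m handwheel '{"hand":[0,0,0,0,0],"slide":[[0.67,-5.87,0],[0.67,-5.87,0],[0.67,-5.87,0],[0.67,-5.87,0],[0.67,-5.87,0]],"yaw":[0,0,0,0,0]}'
python3 -m handwheel '{"hand":[0,0,0,0,0],"slide":[[0.12,-5.57,2.2],[0.12,-5.57,2.2],[0.12,-5.57,2.2],[0.12,-5.57,2.2],[0.12,-5.57,2.2]],"yaw":[0,0,0,0,0]}'
python3 - <<'E'
from h import *
legs((353,296,42,.608))
E
```

```text
time_s: 4.6
ee_pos: [559.9, -143.1, 175.5]
tool_rot: [-3.139, -0.002, 0.615]
ft_force: [-0.1, 0.7, -1.5]
finger_gap: 40.9
grip_force: 41.1
time_s: 5.02
ee_pos: [500.4, 50.4, 174.9]
tool_rot: [3.141, -0.001, 0.608]
ft_force: [1.5, -0.3, -0.6]
finger_gap: 41.1
grip_force: 41.0
time_s: 5.43
ee_pos: [428.4, 184.3, 175.1]
tool_rot: [-3.14, -0.001, 0.617]
ft_force: [0.6, 0.6, -0.5]
finger_gap: 40.8
grip_force: 41.1
time_s: 5.85
ee_pos: [350.5, 298.7, 118.3]
tool_rot: [-3.139, 0.001, 0.615]
ft_force: [0.4, -0.7, -1.0]
finger_gap: 41.1
grip_force: 41.1
at [350.5 298.7 118.3] yaw 0.615 t 5.8
leg slide [0.02, 0.14, 3.05] yaw 0.07 ->  [353 296  42]
```

```bash
python3 -m handwheel '{"hand":[0,0,0,0,0],"slide":[[0.02,0.14,1],[0.02,0.14,2],[0.02,0.14,2.7],[0.02,0.14,3.05],[0.02,0.14,3.05]],"yaw":[0,0,0,0,0]}'
python3 -m handwheel '{"hand":[0.7,0.7,0.7,0.7,0.7],"slide":[[0,0,0],[0,0,0],[0,0,0],[0,0,0],[0,0,0]],"yaw":[0,0,0,0,0]}'
python3 -m handwheel '{"hand":[0.75,0.75,0.75,0.75,0.75],"slide":[[0,0,0],[0,0,-1],[0,0,-2],[0,0,-3.5],[0,0,-5]],"yaw":[0,0,0,0,0]}'
python3 - <<'E'
from h import *
im=optics.get_image("side"); save(im,"s1.png",(220,130,460,310),3)
legs((430,180,175,.608),(500,40,175,None),(550,-160,175,None),(540,-340,140,None),(524,-382.7,130,None),(524,-382.7,42,None))
E
```

```text
time_s: 6.27
ee_pos: [357.5, 290.5, 42.2]
tool_rot: [3.139, 0.002, 0.606]
ft_force: [0.2, -0.2, -1.4]
finger_gap: 41.0
grip_force: 40.6
time_s: 6.68
ee_pos: [357.0, 292.5, 43.3]
tool_rot: [-3.142, -0.001, 0.608]
ft_force: [-0.4, -0.1, -0.5]
finger_gap: 59.7
grip_force: 0.0
time_s: 7.1
ee_pos: [355.7, 291.7, 168.7]
tool_rot: [-3.141, 0.002, 0.608]
ft_force: [1.7, 0.2, 0.3]
finger_gap: 63.9
grip_force: 0.0
at [358.9 295.1 175.8] yaw 0.608 t 7.2
leg slide [-0.3, 5.41, 0.03] yaw 0.0 ->  [430 180 175]
leg slide [-0.9, 6.2, -0.0] yaw -0.0 ->  [500  40 175]
leg slide [-2.93, 7.71, -0.0] yaw -0.0 ->  [ 550 -160  175]
leg slide [-4.44, 5.68, 1.4] yaw -0.0 ->  [ 540 -340  140]
leg slide [-1.5, 1.04, 0.4] yaw -0.0 ->  [ 524.  -382.7  130. ]
leg slide [0.0, 0.0, 3.52] yaw -0.0 ->  [ 524.  -382.7   42. ]
```

View pics/s1.png

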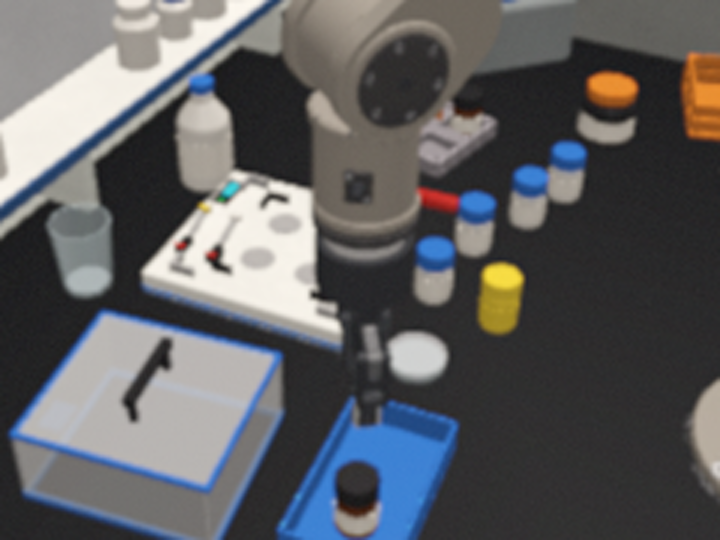

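The amber jar stands in the crate, at about (357,500) in the crop. Next is the second amber jar.

```bash
python3 -m handwheel '{"hand":[1,1,1,1,1],"slide":[[-0.3,5.4,0],[-0.3,5.4,0],[-0.3,5.4,0],[-0.3,5.4,0],[-0.3,5.4,0]],"yaw":[0,0,0,0,0]}'
python3 -m handwheel '{"hand":[1,1,1,1,1],"slide":[[-0.9,6.2,0],[-0.9,6.2,0],[-0.9,6.2,0],[-0.9,6.2,0],[-0.9,6.2,0]],"yaw":[0,0,0,0,0]}' >/dev/null
python3 -m handwheel '{"hand":[1,1,1,1,1],"slide":[[-2.93,7.7,0],[-2.93,7.7,0],[-2.93,7.7,0],[-2.93,7.7,0],[-2.93,7.7,0]],"yaw":[0,0,0,0,0]}' >/dev/null
python3 -m handwheel '{"hand":[1,1,1,1,1],"slide":[[-4.44,5.7,1],[-4.44,5.7,1],[-4.44,5.7,1],[-4.44,5.7,1],[-4.44,5.7,1]],"yaw":[0,0,0,0,0]}' >/dev/null
python3 -m handwheel '{"hand":[1,1,1,1,1],"slide":[[-1.5,1.04,0.6],[-1.5,1.04,0.6],[-1.5,1.04,0.6],[-1.5,1.04,0.6],[-1.5,1.04,0.6]],"yaw":[0,0,0,0,0]}'
cat >> h.py <<'E'
def legs_avg(*wp,n=4):
    """legs from the mean of n readings (camera calls let the time pass)"""
    S=[]
    for i in range(n): optics.get_image("side"); S.append(manip.sense())
    p=np.mean([s["ee_pos"] for s in S],0); y=np.mean([s["tool_rot"][2] for s in S]); print("spread",np.std([s["ee_pos"] for s in S],0),"F",np.mean([s["ft_force"] for s in S],0))
    global manip; o=manip
    class M:
        sense=staticmethod(lambda:dict(ee_pos=p,tool_rot=[0,0,y],time_s=S[-1]["time_s"]))
    manip=M; legs(*wp); manip=o
E
python3 - <<'E'
from h import *
legs_avg((524,-382.7,42,.608))
E
```

```text
time_s: 7.57
ee_pos: [429.2, 173.5, 167.7]
tool_rot: [3.14, 0.0, 0.601]
ft_force: [-0.3, 0.1, -0.3]
finger_gap: 85.1
grip_force: 0.0
time_s: 9.23
ee_pos: [523.3, -383.2, 128.0]
tool_rot: [-3.141, -0.002, 0.611]
ft_force: [0.1, 0.9, 0.3]
finger_gap: 85.3
grip_force: 0.0Traceback (most recent call last):
  File "<stdin>", line 1, in <module>
  File "h.py", line 48
    global manip; o=manip
    ^^^^^^^^^^^^
SyntaxError: name 'manip' is used prior to global declaration
```

```bash
python3 - <<'E'
t=open("h.py").read()
a,b=t.split("def legs(*wp):"); 
b=b.split("def legs_avg")[0].replace('s=manip.sense(); p=np.array(s["ee_pos"]); y=s["tool_rot"][2]','''S=[]
    for i in range(n): optics.get_image("side"); S.append(manip.sense())
    s=S[-1]; p=np.mean([q["ee_pos"] for q in S],0); y=np.mean([q["tool_rot"][2] for q in S])''')
open("h.py","w").write(a+"def legs(*wp,n=3):"+b)
E
python3 -m handwheel '{"hand":[1,1,1,1,1],"slide":[[0,0,1],[0,0,2],[0,0,3],[0,0,3.45],[0,0,3.45]],"yaw":[0,0,0,0,0]}'
python3 -m handwheel '{"hand":[0,0,0,0,0],"slide":[[0,0,0],[0,0,0],[0,0,0],[0,0,0],[0,0,0]],"yaw":[0,0,0,0,0]}' 40
python3 -m handwheel '{"hand":[0,0,0,0,0],"slide":[[0,0,0],[0,0,-0.5],[0,0,-1.5],[0,0,-3],[0,0,-5]],"yaw":[0,0,0,0,0]}' 40
python3 - <<'E'
from h import *
legs((550,-190,175,.608),(510,10,175,None),(440,150,175,None),(373,215,120,None),(373,215,42,None))
E
```

```text
time_s: 9.65
ee_pos: [521.1, -382.8, 39.1]
tool_rot: [-3.137, 0.001, 0.61]
ft_force: [0.3, -0.6, 0.6]
finger_gap: 85.3
grip_force: 0.0
time_s: 10.07
ee_pos: [522.8, -386.5, 43.4]
tool_rot: [3.139, -0.001, 0.607]
ft_force: [0.9, -0.0, 7.3]
finger_gap: 41.4
grip_force: 39.8
time_s: 10.48
ee_pos: [520.1, -385.1, 158.5]
tool_rot: [-3.138, 0.002, 0.608]
ft_force: [0.6, -0.5, -1.2]
finger_gap: 40.8
grip_force: 40.9
at [ 524.8 -388.1  166.5] yaw 0.607 t 10.6
leg slide [5.35, -5.93, -0.34] yaw -0.01 ->  [ 550 -190  175]
leg slide [3.26, -7.48, -0.0] yaw -0.0 ->  [510  10 175]
leg slide [0.9, -6.2, -0.0] yaw -0.0 ->  [440 150 175]
leg slide [-0.71, -3.66, 2.2] yaw -0.0 ->  [373 215 120]
leg slide [0.0, 0.0, 3.12] yaw -0.0 ->  [373 215  42]
```

```bash
python3 -m handwheel '{"hand":[0,0,0,0,0],"slide":[[5.35,-5.93,-0.34],[5.35,-5.93,-0.34],[5.35,-5.93,-0.34],[5.35,-5.93,-0.34],[5.35,-5.93,-0.34]],"yaw":[0,0,0,0,0]}' >/dev/null
python3 -m handwheel '{"hand":[0,0,0,0,0],"slide":[[3.26,-7.48,0],[3.26,-7.48,0],[3.26,-7.48,0],[3.26,-7.48,0],[3.26,-7.48,0]],"yaw":[0,0,0,0,0]}' >/dev/null
python3 -m handwheel '{"hand":[0,0,0,0,0],"slide":[[0.9,-6.2,0],[0.9,-6.2,0],[0.9,-6.2,0],[0.9,-6.2,0],[0.9,-6.2,0]],"yaw":[0,0,0,0,0]}' >/dev/null
python3 -m handwheel '{"hand":[0,0,0,0,0],"slide":[[-0.71,-3.66,2],[-0.71,-3.66,2],[-0.71,-3.66,2],[-0.71,-3.66,2],[-0.71,-3.66,2]],"yaw":[0,0,0,0,0]}'
python3 - <<'E'
from h import *
legs((372,215,42,.608))
E
```

```text
time_s: 12.3
ee_pos: [368.7, 217.1, 115.8]
tool_rot: [-3.142, 0.003, 0.611]
ft_force: [0.7, -0.2, -1.0]
finger_gap: 41.2
grip_force: 41.3
at [370.6 216.6 116.7] yaw 0.607 t 12.4
leg slide [0.01, 0.08, 2.99] yaw -0.01 ->  [372 215  42]
```

```bash
python3 -m handwheel '{"hand":[0,0,0,0,0],"slide":[[0,0.08,1],[0,0.08,2],[0,0.08,2.6],[0,0.08,2.97],[0,0.08,2.97]],"yaw":[0,0,0,0,0]}'
python3 -m handwheel '{"hand":[0.7,0.7,0.7,0.7,0.7],"slide":[[0,0,0],[0,0,0],[0,0,0],[0,0,0],[0,0,0]],"yaw":[0,0,0,0,0]}'
python3 -m handwheel '{"hand":[0.75,0.75,0.75,0.75,0.75],"slide":[[0,0,0],[0,0,-1],[0,0,-2],[0,0,-3.5],[0,0,-5]],"yaw":[0,0,0,0,0]}' >/dev/null
python3 - <<'E'
from h import *
im=optics.get_image("top"); d=[x for x in nets.trace(im,"tray") if x["conf"]>.3]; W=pts(im)
print([ (x["conf"],x["rect"]) for x in d])
from meas import orange; orange(im,(567,-350))
g=cv2.cvtColor(im["frame"],cv2.COLOR_RGB2GRAY).astype(int)
r=np.hypot(W[...,0]-566,W[...,1]+350)
m=(r<115)&(W[...,2]>14)&(W[...,2]<30); print("tray",rectfit(W[m],0,0))
P=W[d[0]["mask"]]; print(rectfit(P[(P[:,2]>10)&(P[:,2]<30)],0,0))
for x in nets.trace(im,"old1"): 
    P=W[x["mask"]]; print("old",x["conf"],x["rect"],np.nanmedian(P[P[:,2]>55],0))
legs((440,150,175,.608),(510,10,175,None),(550,-190,175,None),(568.5,-354.7,120,-.205),(568.5,-354.7,28,None))
E
```

```text
time_s: 12.87
ee_pos: [371.8, 214.7, 41.6]
tool_rot: [3.141, 0.001, 0.606]
ft_force: [-0.0, 0.5, -1.0]
finger_gap: 41.1
grip_force: 42.3
time_s: 13.28
ee_pos: [371.7, 215.8, 43.0]
tool_rot: [3.141, -0.001, 0.608]
ft_force: [0.4, -0.1, 0.4]
finger_gap: 59.9
grip_force: 0.0
[(0.6, [408.8, 174.6, 460.2, 231.6])]
  orange [439.2 179. ] 113 [ 653.1 -374.    16.5] (array([ 654. , -378.9]), np.float64(-0.2566605521597325), [35.20949935913086, 44.844398498535156])
  orange [437.8 202.8] 71 [ 568.3 -353.9   49.3] (array([ 571.5, -353.3]), np.float64(-0.11330152541633098), [22.56165885925293, 57.92820739746094])
tray (array([ 580.8, -357. ]), np.float64(-0.2122969489309201), [163.0854034423828, 142.7866668701172])
(array([ 579.7, -356.8]), np.float64(-0.2122969489309201), [161.48800659179688, 142.7866668701172])
old 0.43 [251.0, 262.6, 256.1, 276.4] [369.5 201.1  68.4]
old 0.27 [409.4, 176.9, 460.0, 231.8] [nan nan nan]
at [371.2 215.4 167.5] yaw 0.607 t 14.0
leg slide [0.77, 3.72, -0.3] yaw -0.01 ->  [440 150 175]
leg slide [-0.9, 6.2, -0.0] yaw -0.0 ->  [510  10 175]
leg slide [-3.26, 7.48, -0.0] yaw -0.0 ->  [ 550 -190  175]
leg slide [-3.16, 5.83, 2.2] yaw 7.76 ->  [ 568.5 -354.7  120. ]
leg slide [0.0, -0.0, 3.68] yaw -0.0 ->  [ 568.5 -354.7   28. ]
  return np.nanmean(a, axis, out=out, keepdims=keepdims)
```

```bash
python3 -m handwheel '{"hand":[0.75,0.75,0.75,0.75,0.75],"slide":[[0.77,3.72,-0.3],[0.77,3.72,-0.3],[0.77,3.72,-0.3],[0.77,3.72,-0.3],[0.77,3.72,-0.3]],"yaw":[0,0,0,0,0]}' >/dev/null
python3 -m handwheel '{"hand":[0.75,0.75,0.75,0.75,0.75],"slide":[[-0.9,6.2,0],[-0.9,6.2,0],[-0.9,6.2,0],[-0.9,6.2,0],[-0.9,6.2,0]],"yaw":[0,0,0,0,0]}' >/dev/null
python3 -m handwheel '{"hand":[0.75,0.75,0.75,0.75,0.75],"slide":[[-3.26,7.48,0],[-3.26,7.48,0],[-3.26,7.48,0],[-3.26,7.48,0],[-3.26,7.48,0]],"yaw":[0,0,0,0,0]}' >/dev/null
python3 - <<'E'
from h import *
print(manip.sense()["joint_positions"])
legs((550,-190,175,1.361),(568.3,-354.2,120,None),(568.3,-354.2,28,None))
E
```

```text
[ 0.3  0.4 -0.1  1.8  0.1  0.9 -0.8]
at [ 549.6 -195.4  173.9] yaw 0.601 t 15.4
leg slide [0.14, -0.17, -0.04] yaw -7.25 ->  [ 550 -190  175]
leg slide [-6.27, 2.08, 2.2] yaw -0.0 ->  [ 568.3 -354.2  120. ]
leg slide [0.0, 0.0, 3.68] yaw -0.0 ->  [ 568.3 -354.2   28. ]
```

```bash
python3 -m handwheel '{"hand":[0.75,0.75,0.75,0.75,0.75],"slide":[[0,0,0],[0,0,0],[0,0,0],[0,0,0],[0,0,0]],"yaw":[-1.1,-2.2,-3.3,-4.4,-5.5]}' >/dev/null
python3 -m handwheel '{"hand":[0.75,0.75,0.75,0.75,0.75],"slide":[[0,0,0],[0,0,0],[0,0,0],[0,0,0],[0,0,0]],"yaw":[-1,-1.75,-1.75,-1.75,-1.75]}' >/dev/null
python3 -m handwheel '{"hand":[0.75,0.75,0.75,0.75,0.75],"slide":[[-6.27,2.08,2.2],[-6.27,2.08,2.2],[-6.27,2.08,2.2],[-6.27,2.08,2.2],[-6.27,2.08,2.2]],"yaw":[0,0,0,0,0]}'
python3 - <<'E'
from h import *
legs((568.3,-354.2,28,1.361),n=5)
E
```

```text
time_s: 16.65
ee_pos: [566.5, -361.7, 117.1]
tool_rot: [-3.139, 0.004, 1.357]
ft_force: [0.1, -1.6, 0.2]
finger_gap: 64.1
grip_force: 0.0
at [ 568.7 -354.7  119. ] yaw 1.364 t 16.9
leg slide [0.01, -0.02, 3.64] yaw 0.03 ->  [ 568.3 -354.2   28. ]
```

```bash
python3 -m handwheel '{"hand":[0.75,0.75,0.75,0.75,0.75],"slide":[[0,0,1],[0,0,2],[0,0,3],[0,0,3.65],[0,0,3.65]],"yaw":[0,0,0,0,0]}'
python3 -m handwheel '{"hand":[0,0,0,0,0],"slide":[[0,0,0],[0,0,0],[0,0,0],[0,0,0],[0,0,0]],"yaw":[0,0,0,0,0]}' 80
python3 -m handwheel '{"hand":[0,0,0,0,0],"slide":[[0,0,0],[0,0,0],[0,0,0],[0,0,0],[0,0,0]],"yaw":[0,0,0,0,0]}'
python3 -m handwheel '{"hand":[0,0,0,0,0],"slide":[[0,0,-0.5],[0,0,-1.5],[0,0,-2.5],[0,0,-3.5],[0,0,-4]],"yaw":[0,0,0,0,0]}'
python3 - <<'E'
from h import *
legs((575,-185,128,1.641),(589,-18.8,128,None))
E
```

```text
time_s: 17.32
ee_pos: [567.7, -350.1, 25.7]
tool_rot: [-3.136, -0.003, 1.37]
ft_force: [0.0, 0.8, -0.6]
finger_gap: 64.3
grip_force: 0.0
time_s: 17.73
ee_pos: [570.0, -354.1, 30.6]
tool_rot: [3.14, 0.001, 1.367]
ft_force: [-1.7, 1.5, 6.5]
finger_gap: 10.2
grip_force: 78.8
time_s: 18.15
ee_pos: [570.0, -354.1, 30.6]
tool_rot: [3.14, 0.0, 1.367]
ft_force: [-1.5, 1.4, 7.0]
finger_gap: 10.0
grip_force: 78.8
time_s: 18.57
ee_pos: [570.4, -354.5, 132.6]
tool_rot: [3.138, 0.001, 1.367]
ft_force: [0.7, -0.2, -2.8]
finger_gap: 9.7
grip_force: 78.7
at [ 570.6 -354.6  131.9] yaw 1.367 t 18.7
leg slide [6.68, -1.2, 0.16] yaw -2.62 ->  [ 575 -185  128]
leg slide [6.59, 1.02, -0.0] yaw -0.0 ->  [589.  -18.8 128. ]
```

```bash
python3 -m handwheel '{"hand":[0,0,0,0,0],"slide":[[1.3,-0.2,0],[2.6,-0.5,0.1],[4,-0.8,0.1],[5.4,-1,0.1],[6.68,-1.2,0.1]],"yaw":[-0.5,-1,-1.5,-2,-2.6]}' >/dev/null
python3 -m handwheel '{"hand":[0,0,0,0,0],"slide":[[1.3,0.2,0],[2.6,0.4,0],[4,0.6,0],[5.4,0.8,0],[6.6,1,0]],"yaw":[0,0,0,0,0]}'
python3 -m handwheel '{"hand":[0,0,0],"slide":[[0,0,0],[0,0,0],[0,0,0]],"yaw":[0,0,0]}'
python3 - <<'E'
from h import *
a=optics.get_image("top"); save(a,"t2.png",(270,130,390,250),4)
b=optics.get_image("side"); 
fb=cv2.resize(b["frame"][150:270,250:390,::-1],(560,480),interpolation=cv2.INTER_CUBIC)
cv2.imwrite("pics/s2.png",fb)
legs((589,-18.8,60,1.641),n=5)
E
```

```text
time_s: 19.55
ee_pos: [585.6, -15.2, 124.2]
tool_rot: [-3.138, -0.001, 1.641]
ft_force: [0.2, 0.4, -4.2]
finger_gap: 9.8
grip_force: 78.7
time_s: 19.8
ee_pos: [586.1, -18.5, 124.6]
tool_rot: [-3.138, 0.0, 1.639]
ft_force: [-0.2, -1.4, -3.8]
finger_gap: 10.5
grip_force: 78.7
at [587.1 -19.3 125.8] yaw 1.637 t 20.1
leg slide [0.02, 0.08, 2.63] yaw -0.04 ->  [589.  -18.8  60. ]
```

View pics/t2.png

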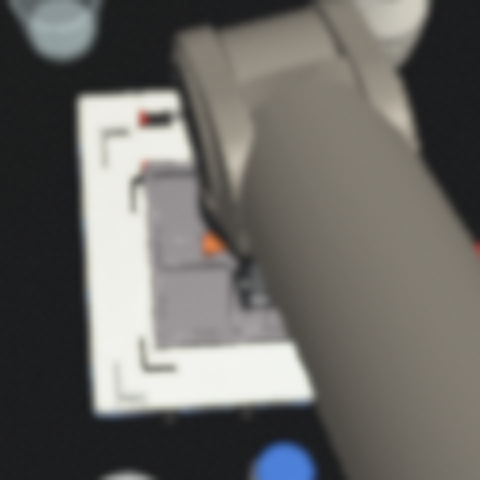

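View pics/s2.png

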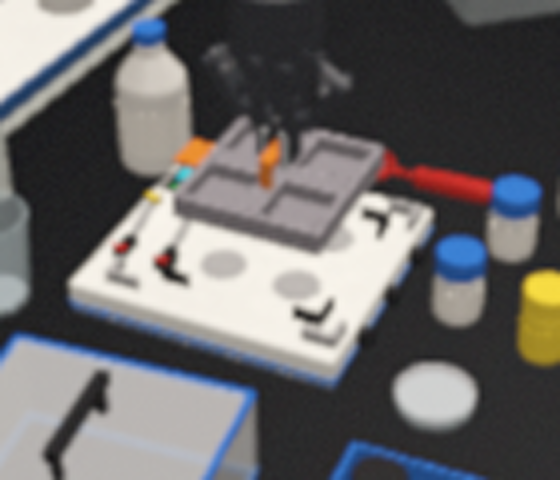

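Run:
```python
from h import *
c,s=np.cos(.07),np.sin(.07)
for n in("side","top"):
    im=optics.get_image(n); W=pts(im); H=hsv(im); F=im["frame"].astype(int)
    m=(np.hypot(W[...,0]-589,W[...,1]+19)<115)&(H[...,1]<50)&(F.max(2)>80)
    P=W[m&(W[...,2]>95)&(W[...,2]<128)]; print(n,"z pct",np.percentile(P[:,2],[2,10,25,50,75,90,98]))
    P=W[m&(W[...,2]>109)&(W[...,2]<123)]
    Q=np.c_[(P[:,0]-589)*c+(P[:,1]+18.8)*s,-(P[:,0]-589)*s+(P[:,1]+18.8)*c]
    print(len(P),"x",np.percentile(Q[:,0],[0,1,3,50,97,99,100]),"y",np.percentile(Q[:,1],[0,1,3,50,97,99,100]),rectfit(P,0,0))
    if n=="side":
        mm=(F.min(2)>150)&(W[...,2]>20)&(W[...,2]<40)&(np.hypot(W[...,0]-609,W[...,1]+18)<190)
        print("plate",rectfit(onplane(im,np.argwhere(mm)[:,::-1],30),0,0))
```

```text
side z pct [ 97.5 100.3 102.5 111.1 116.8 118.4 119.7]
566 x [-73.7 -72.2 -71.5 -13.5  60.8  62.8  63.6] y [-69.5 -66.7 -63.8  12.6  72.2  72.9  74.9] (array([583.8, -16.6]), np.float64(0.06490316239583215), [136.91384887695312, 144.76913452148438])
plate (array([592.7, -17.8]), np.float64(0.06942710742906337), [349.6452941894531, 258.1301574707031])
top z pct [ 97.5  99.5 101.3 104.6 117.  118.9 120.9]
415 x [-71.  -70.4 -70.  -14.7  62.5  64.7  66.3] y [-25.4 -20.4 -13.5  44.7  68.4  69.   69.4] (array([585.1,   2.8]), np.float64(0.06694068036682452), [137.1537628173828, 94.85409545898438])
```

```bash
python3 -m handwheel '{"hand":[0,0,0,0,0],"slide":[[0.03,0.1,0.5],[0.03,0.1,1],[0.03,0.1,1.5],[0.03,0.1,1.9],[0.03,0.1,1.9]],"yaw":[0,0,0,0,0]}'
python3 -m handwheel '{"hand":[0,0,0,0,0],"slide":[[0,0,0.15],[0,0,0.3],[0,0,0.45],[0,0,0.6],[0,0,0.7]],"yaw":[0,0,0,0,0]}'
python3 - <<'E'
from h import *
legs((589,-18.8,60,1.641),n=4); print(manip.sense()["ft_force"])
im=optics.get_image("side"); W=pts(im)
m=(np.hypot(W[...,0]-589,W[...,1]+19)<100); H=hsv(im); P=W[m&(H[...,1]<50)]; P=P[(P[:,2]>30)&(P[:,2]<60)]; print(np.percentile(P[:,2],[5,25,50,75,90,97]))
E
```

```text
time_s: 20.67
ee_pos: [587.5, -17.1, 75.3]
tool_rot: [-3.136, -0.0, 1.639]
ft_force: [-0.6, 1.2, -4.3]
finger_gap: 10.1
grip_force: 78.7
time_s: 21.08
ee_pos: [590.1, -17.2, 61.1]
tool_rot: [3.141, 0.0, 1.639]
ft_force: [0.3, 0.1, -3.0]
finger_gap: 10.5
grip_force: 78.8
at [589.9 -17.1  61.1] yaw 1.639 t 21.3
leg slide [-0.07, -0.04, 0.04] yaw -0.02 ->  [589.  -18.8  60. ]
[ 0.5 -0.6 -3.9]
[30.9 36.1 42.1 51.5 53.6 55. ]
```

```bash
python3 -m handwheel '{"hand":[0,0,0,0,0],"slide":[[0,0,0.05],[0,0,0.1],[0,0,0.14],[0,0,0.14],[0,0,0.14]],"yaw":[0,0,0,0,0]}'
python3 -m handwheel '{"hand":[0.5,0.5,0.5,0.5,0.5],"slide":[[0,0,0],[0,0,0],[0,0,0],[0,0,0],[0,0,0]],"yaw":[0,0,0,0,0]}'
python3 -m handwheel '{"hand":[0.5,0.5,0.5,0.5,0.5],"slide":[[0,0,-0.5],[0,0,-1.5],[0,0,-2.5],[0,0,-4],[0,0,-5]],"yaw":[0,0,0,0,0]}'
python3 -m handwheel '{"hand":[0.7,0.7,0.7,0.7,0.7],"slide":[[-1.2,-1,0],[-2.5,-2,0],[-3.5,-3,0],[-5,-4,0],[-6,-4.5,0]],"yaw":[0,0,0,0,0]}'
python3 - <<'E'
from h import *
im=optics.get_image("side"); fb=cv2.resize(im["frame"][170:260,250:370,::-1],(640,480),interpolation=cv2.INTER_CUBIC); cv2.imwrite("pics/s3.png",fb)
t=optics.get_image("top"); W=pts(t); F=t["frame"].astype(int);H=hsv(t)
c,s=np.cos(.07),np.sin(.07)
m=(np.hypot(W[...,0]-589,W[...,1]+19)<115)&(H[...,1]<50)&(F.max(2)>80)&(F.max(2)<180)
P=W[m&(W[...,2]>46)&(W[...,2]<58)]; Q=np.c_[(P[:,0]-589)*c+(P[:,1]+18.8)*s,-(P[:,0]-589)*s+(P[:,1]+18.8)*c]
print(len(P),"x",np.percentile(Q[:,0],[0,1,3,50,97,99,100]),"y",np.percentile(Q[:,1],[0,1,3,50,97,99,100]),rectfit(P,0,0),np.median(P[:,2]))
for j in jars(t): print("jar",j)
legs((428,-52,130,1.6),n=3); print(manip.sense()["joint_positions"])
E
```

```text
time_s: 21.75
ee_pos: [590.1, -17.1, 60.5]
tool_rot: [3.141, 0.001, 1.639]
ft_force: [-9.4, -0.5, 20.2]
finger_gap: 10.4
grip_force: 82.0
time_s: 22.17
ee_pos: [589.9, -16.9, 57.6]
tool_rot: [3.142, -0.0, 1.639]
ft_force: [0.5, 0.3, -0.4]
finger_gap: 42.8
grip_force: 0.0
time_s: 22.58
ee_pos: [590.6, -16.7, 186.3]
tool_rot: [3.139, -0.0, 1.639]
ft_force: [1.7, -0.3, -0.4]
finger_gap: 43.0
grip_force: 0.0
time_s: 23.0
ee_pos: [485.4, -176.6, 183.6]
tool_rot: [-3.141, 0.001, 1.638]
ft_force: [-0.6, -0.2, -0.1]
finger_gap: 59.5
grip_force: 0.0
827 x [-76.9 -67.2 -66.5  -4.3  66.4  67.6  71.8] y [-68.8 -67.7 -66.3   0.8  66.9  68.   75.9] (array([586.6, -15.3]), np.float64(0.030855835878686608), [143.77427673339844, 149.1712188720703]) 51.66719236461108
jar (array([428.1, -52. ]), np.int32(148), array([340.7, 248. ]))
jar (array([ 420.7, -156.8]), np.int32(154), array([376.2, 250.8]))
jar (array([ 382. , -239.3]), np.int32(161), array([404.6, 264.2]))
at [ 487.6 -175.4  183.5] yaw 1.637 t 23.2
leg slide [5.08, -2.05, 2.14] yaw 0.35 ->  [428 -52 130]
[ 0.5  0.3 -0.4  2.   0.1  0.9  0.2]
```

View pics/s3.png

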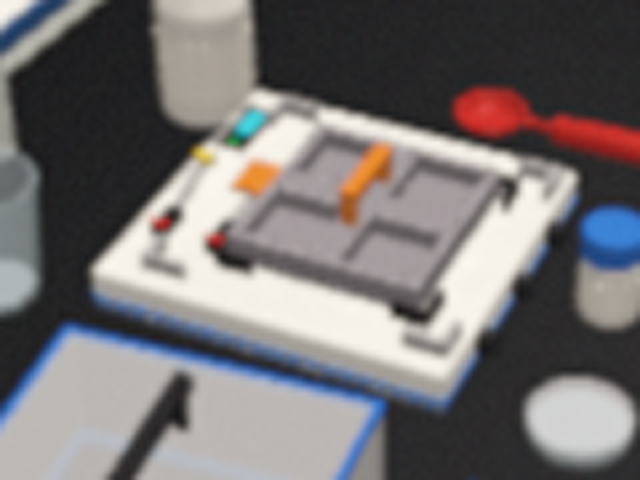

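The tray lies flat in its nest, the orange tongue at (257,180) sits over the switch and the fit is centred. Next are the jars, gripped along tray y.

```bash
for i in 1 2; do python3 -m handwheel '{"hand":[0.75,0.75,0.75,0.75,0.75],"slide":[[0,0,0],[0,0,0],[0,0,0],[0,0,0],[0,0,0]],"yaw":[1.1,2.2,3.3,4.4,5.5]}' >/dev/null; done
python3 -m handwheel '{"hand":[0.75,0.75,0.75,0.75,0.75],"slide":[[0,0,0],[0,0,0],[0,0,0],[0,0,0],[0,0,0]],"yaw":[1,2,3,3.93,3.93]}'
python3 - <<'E'
from h import *
legs((428,-52,110,.07),(428,-52,36,.07))
E
```

```text
time_s: 24.5
ee_pos: [488.9, -172.2, 182.9]
tool_rot: [-3.141, -0.001, 0.076]
ft_force: [-0.0, -0.3, -0.4]
finger_gap: 64.1
grip_force: 0.0
at [ 488.6 -172.8  182.9] yaw 0.081 t 24.6
leg slide [-2.02, -5.01, 2.91] yaw 0.11 ->  [428 -52 110]
leg slide [0.0, 0.0, 2.96] yaw -0.0 ->  [428 -52  36]
```

```bash
python3 -m handwheel '{"hand":[0.75,0.75,0.75,0.75,0.75],"slide":[[-2.02,-5,2.9],[-2.02,-5,2.9],[-2.02,-5,2.9],[-2.02,-5,2.9],[-2.02,-5,2.9]],"yaw":[0.1,0.1,0.1,0.1,0.1]}'
python3 -m handwheel '{"hand":[0.75,0.75,0.75,0.75,0.75],"slide":[[0,0,1],[0,0,2],[0,0,2.8],[0,0,2.98],[0,0,2.98]],"yaw":[0,0,0,0,0]}'
python3 -m handwheel '{"hand":[0,0,0,0,0],"slide":[[0,0,0],[0,0,0],[0,0,0],[0,0,0],[0,0,0]],"yaw":[0,0,0,0,0]}' 40
python3 -m handwheel '{"hand":[0,0,0,0,0],"slide":[[0,0,-0.5],[0,0,-1.5],[0,0,-3],[0,0,-4.8],[0,0,-4.8]],"yaw":[0,0,0,0,0]}'
python3 - <<'E'
from h import *
legs((621.3,20.6,155,.07),(621.3,20.6,73,.07))
E
```

```text
time_s: 25.07
ee_pos: [423.8, -48.8, 107.9]
tool_rot: [-3.139, 0.006, 0.075]
ft_force: [-1.0, -0.5, 0.1]
finger_gap: 63.9
grip_force: 0.0
time_s: 25.48
ee_pos: [427.5, -53.6, 35.0]
tool_rot: [-3.141, 0.002, 0.067]
ft_force: [-0.4, 0.2, 0.1]
finger_gap: 64.3
grip_force: 0.0
time_s: 25.9
ee_pos: [429.2, -53.6, 36.9]
tool_rot: [3.141, -0.003, 0.065]
ft_force: [0.2, 0.3, 8.4]
finger_gap: 41.0
grip_force: 40.4
time_s: 26.32
ee_pos: [431.9, -53.7, 162.2]
tool_rot: [3.14, -0.011, 0.065]
ft_force: [0.8, -0.4, -1.3]
finger_gap: 41.3
grip_force: 41.1
at [429.5 -53.7 158. ] yaw 0.065 t 26.5
leg slide [7.85, -2.47, 0.12] yaw -0.05 ->  [621.3  20.6 155. ]
leg slide [0.0, 0.0, 3.28] yaw -0.0 ->  [621.3  20.6  73. ]
```

```bash
python3 -m handwheel '{"hand":[0,0,0,0,0],"slide":[[7.85,-2.47,0.12],[7.85,-2.47,0.12],[7.85,-2.47,0.12],[7.85,-2.47,0.12],[7.85,-2.47,0.12]],"yaw":[0,0,0,0,0]}'
python3 - <<'E'
from h import *
legs((621.3,20.6,73,.07))
E
```

```text
time_s: 26.88
ee_pos: [620.2, 21.7, 149.7]
tool_rot: [3.141, 0.004, 0.066]
ft_force: [0.2, 0.4, -1.4]
finger_gap: 41.1
grip_force: 41.0
at [623.7  24.7 149.5] yaw 0.069 t 27.0
leg slide [-0.11, 0.16, 3.06] yaw -0.01 ->  [621.3  20.6  73. ]
```

Run:
```python
from h import *
legs((621.3,20.6,73,.07),n=5)
```

```text
at [618.1  20.4 150.6] yaw 0.065 t 27.3
leg slide [0.13, -0.0, 3.1] yaw -0.05 ->  [621.3  20.6  73. ]
```

```bash
python3 -m handwheel '{"hand":[0,0,0,0,0],"slide":[[0.04,0.04,1],[0.04,0.04,2],[0.04,0.04,2.6],[0.04,0.04,3.05],[0.04,0.04,3.05]],"yaw":[0,0,0,0,0]}'
python3 -m handwheel '{"hand":[0,0],"slide":[[0,0,0],[0,0,0]],"yaw":[0,0]}'
python3 - <<'E'
from h import *
legs((621.3,20.6,73,.07),n=4)
E
```

```text
time_s: 27.7
ee_pos: [619.2, 19.3, 74.5]
tool_rot: [3.141, 0.003, 0.065]
ft_force: [-0.9, -0.6, -1.3]
finger_gap: 41.0
grip_force: 41.6
time_s: 27.87
ee_pos: [621.2, 19.8, 77.5]
tool_rot: [3.142, -0.001, 0.065]
ft_force: [-0.2, 0.5, -0.8]
finger_gap: 41.3
grip_force: 41.6
at [621.4  19.9  77.6] yaw 0.065 t 28.1
leg slide [-0.0, -0.03, 0.18] yaw -0.05 ->  [621.3  20.6  73. ]
```

```bash
python3 -m handwheel '{"hand":[0,0,0,0],"slide":[[0,0,0.1],[0,0,0.16],[0,0,0.16],[0,0,0.16]],"yaw":[0,0,0,0]}'
python3 -m handwheel '{"hand":[0.68,0.68,0.68,0.68,0.68],"slide":[[0,0,0],[0,0,0],[0,0,0],[0,0,0],[0,0,0]],"yaw":[0,0,0,0,0]}'
python3 -m handwheel '{"hand":[0.72,0.72,0.72,0.72,0.72],"slide":[[0,0,-0.5],[0,0,-1.5],[0,0,-2.5],[0,0,-3.2],[0,0,-3.2]],"yaw":[0,0,0,0,0]}'
python3 - <<'E'
from h import *
legs((421,-156.8,140,.07),(421,-156.8,36,.07),n=4)
im=optics.get_image("top")
for j in jars(im): print("jar",j)
for j in jars(im,102): print("docked",j)
E
```

```text
time_s: 28.4
ee_pos: [621.1, 20.0, 72.7]
tool_rot: [-3.142, -0.0, 0.065]
ft_force: [-0.3, 0.3, 1.9]
finger_gap: 40.9
grip_force: 41.8
time_s: 28.82
ee_pos: [620.9, 19.9, 72.4]
tool_rot: [3.142, 0.0, 0.065]
ft_force: [0.7, -0.6, -0.6]
finger_gap: 58.3
grip_force: 0.0
time_s: 29.23
ee_pos: [623.8, 20.3, 157.8]
tool_rot: [-3.141, -0.008, 0.065]
ft_force: [0.6, -0.2, 0.5]
finger_gap: 61.8
grip_force: 0.0
at [621.2  19.9 153.5] yaw 0.065 t 29.4
leg slide [-8.45, 6.53, 0.54] yaw -0.05 ->  [ 421.  -156.8  140. ]
leg slide [0.0, 0.0, 4.16] yaw -0.0 ->  [ 421.  -156.8   36. ]
jar (array([ 378.5, -249.5]), np.int32(64), array([408.1, 265.4]))
jar (array([ 359.9, -314.8]), np.int32(164), array([430.6, 272. ]))
```

```bash
python3 -m handwheel '{"hand":[0.75,0.75,0.75,0.75,0.75],"slide":[[-4.2,3.3,0],[-4.2,3.3,0],[-4.2,3.3,0],[-4.2,3.3,0],[-4.2,3.3,0]],"yaw":[0,0,0,0,0]}' >/dev/null
python3 -m handwheel '{"hand":[0.75,0.75,0.75,0.75,0.75],"slide":[[-4.25,3.23,0.5],[-4.25,3.23,0.5],[-4.25,3.23,0.5],[-4.25,3.23,0.5],[-4.25,3.23,0.5]],"yaw":[0,0,0,0,0]}'
python3 - <<'E'
from h import *
legs((421,-156.8,36,.07),n=4)
for n in("side","top"):
    im=optics.get_image(n)
    for j in jars(im): print(n,"jar",j)
E
```

```text
time_s: 30.32
ee_pos: [418.5, -158.2, 139.2]
tool_rot: [-3.141, 0.003, 0.061]
ft_force: [0.4, -0.1, -0.5]
finger_gap: 64.3
grip_force: 0.0
at [ 422.  -155.9  140. ] yaw 0.066 t 30.5
leg slide [-0.04, 0.03, 4.16] yaw -0.04 ->  [ 421.  -156.8   36. ]
side jar (array([ 355.9, -301.5]), np.int32(86), array([409. , 181.4]))
side jar (array([ 378. , -226.2]), np.int32(86), array([396.6, 189.8]))
side jar (array([ 415.8, -143.4]), np.int32(100), array([378.4, 198.7]))
```

```bash
python3 -m handwheel '{"hand":[0.75,0.75,0.75,0.75,0.75],"slide":[[-0.04,0.03,1],[-0.04,0.03,2],[-0.04,0.03,3],[-0.04,0.03,4.15],[-0.04,0.03,4.15]],"yaw":[0,0,0,0,0]}' >/dev/null
python3 -m handwheel '{"hand":[0,0,0,0,0],"slide":[[0,0,0],[0,0,0],[0,0,0],[0,0,0],[0,0,0]],"yaw":[0,0,0,0,0]}' 40
python3 -m handwheel '{"hand":[0,0,0,0,0],"slide":[[0,0,-0.5],[0,0,-1.5],[0,0,-3],[0,0,-4.8],[0,0,-4.8]],"yaw":[0,0,0,0,0]}'
python3 - <<'E'
from h import *
legs((626.5,-53.3,155,.07),(626.5,-53.3,73,.07),n=4)
E
```

```text
time_s: 31.45
ee_pos: [420.6, -157.8, 37.4]
tool_rot: [3.141, -0.002, 0.065]
ft_force: [0.4, 0.2, -1.1]
finger_gap: 40.8
grip_force: 40.4
time_s: 31.87
ee_pos: [423.7, -158.7, 163.1]
tool_rot: [3.138, -0.011, 0.065]
ft_force: [0.9, -0.5, -0.3]
finger_gap: 41.1
grip_force: 40.7
at [ 420.9 -158.   158.1] yaw 0.065 t 32.1
leg slide [8.48, -3.64, 0.13] yaw -0.05 ->  [626.5 -53.3 155. ]
leg slide [0.0, 0.0, 3.28] yaw -0.0 ->  [626.5 -53.3  73. ]
```

```bash
python3 -m handwheel '{"hand":[0,0,0,0,0],"slide":[[4.24,-1.82,0],[4.24,-1.82,0],[4.24,-1.82,0],[4.24,-1.82,0],[4.24,-1.82,0]],"yaw":[0,0,0,0,0]}' >/dev/null
python3 -m handwheel '{"hand":[0,0,0,0,0],"slide":[[4.24,-1.82,0.1],[4.24,-1.82,0.1],[4.24,-1.82,0.1],[4.24,-1.82,0.1],[4.24,-1.82,0.1]],"yaw":[0,0,0,0,0]}' >/dev/null
python3 - <<'E'
from h import *
legs((626.5,-53.3,74,.07),n=4)
E
```

```text
at [623.4 -54.5 152.4] yaw 0.064 t 33.1
leg slide [0.13, -0.04, 3.14] yaw -0.06 ->  [626.5 -53.3  74. ]
```

```bash
python3 -m handwheel '{"hand":[0,0,0,0,0],"slide":[[0,0,1],[0,0,1.7],[0,0,1.9],[0,0,1.9],[0,0,1.9]],"yaw":[0,0,0,0,0]}' >/dev/null
python3 - <<'E'
from h import *
legs((626.5,-53.3,73.5,.07),n=4)
E
```

```text
at [626.1 -53.2 107.5] yaw 0.065 t 33.7
leg slide [0.02, 0.01, 1.36] yaw -0.05 ->  [626.5 -53.3  73.5]
```

```bash
python3 -m handwheel '{"hand":[0,0,0,0,0],"slide":[[0,0,0.5],[0,0,1],[0,0,1.36],[0,0,1.36],[0,0,1.36]],"yaw":[0,0,0,0,0]}'
python3 -m handwheel '{"hand":[0.68,0.68,0.68,0.68,0.68],"slide":[[0,0,0],[0,0,0],[0,0,0],[0,0,0],[0,0,0]],"yaw":[0,0,0,0,0]}'
python3 -m handwheel '{"hand":[0.72,0.72,0.72,0.72,0.72],"slide":[[0,0,-0.5],[0,0,-1.5],[0,0,-2.5],[0,0,-3.2],[0,0,-3.2]],"yaw":[0,0,0,0,0]}' >/dev/null
python3 -m handwheel '{"hand":[0.75,0.75,0.75,0.75,0.75],"slide":[[-4.9,3.7,0],[-4.9,3.7,0],[-4.9,3.7,0],[-4.9,3.7,0],[-4.9,3.7,0]],"yaw":[0,0,0,0,0]}' >/dev/null
python3 - <<'E'
from h import *
legs((382,-239.3,140,.07),(382,-239.3,36,.07),n=4)
for n in("side","top"):
    im=optics.get_image(n)
    for j in jars(im): print(n,"jar",j)
    for j in jars(im,102): print(n,"docked",j)
E
```

```text
time_s: 34.13
ee_pos: [625.2, -52.6, 71.1]
tool_rot: [-3.141, 0.001, 0.066]
ft_force: [0.2, 0.3, -0.9]
finger_gap: 41.0
grip_force: 43.6
time_s: 34.55
ee_pos: [625.3, -53.0, 72.1]
tool_rot: [3.142, 0.0, 0.065]
ft_force: [0.7, 0.7, -0.5]
finger_gap: 58.1
grip_force: 0.0
at [ 508.6 -154.   152.6] yaw 0.063 t 35.6
leg slide [-5.27, 3.09, 0.5] yaw -0.06 ->  [ 382.  -239.3  140. ]
leg slide [0.0, 0.0, 4.16] yaw -0.0 ->  [ 382.  -239.3   36. ]
side jar (array([ 355.6, -301.4]), np.int32(87), array([409.1, 181.4]))
side jar (array([ 377.8, -226.3]), np.int32(86), array([396.7, 189.8]))
side docked (array([617.4, -41.7]), np.int32(98), array([314.6, 189.6]))
side docked (array([610.6,  34. ]), np.int32(94), array([305.3, 201.4]))
top docked (array([623.9, -53.1]), np.int32(139), array([341.5, 180.3]))
top docked (array([618.9,  19.7]), np.int32(141), array([316.8, 181.7]))
```

```bash
python3 -m handwheel '{"hand":[0.75,0.75,0.75,0.75,0.75],"slide":[[-5.27,3.09,0.5],[-5.27,3.09,0.5],[-5.27,3.09,0.5],[-5.27,3.09,0.5],[-5.27,3.09,0.5]],"yaw":[0,0,0,0,0]}' >/dev/null
python3 -m handwheel '{"hand":[0.75,0.75,0.75,0.75,0.75],"slide":[[0,0,1],[0,0,2],[0,0,2.4],[0,0,2.4],[0,0,2.4]],"yaw":[0,0,0,0,0]}' >/dev/null
python3 - <<'E'
from h import *
legs((382,-239.3,36,.07),n=4)
E
```

```text
at [ 383.9 -238.9   80.6] yaw 0.066 t 36.7
leg slide [-0.07, 0.01, 1.78] yaw -0.04 ->  [ 382.  -239.3   36. ]
```

```bash
python3 -m handwheel '{"hand":[0.75,0.75,0.75,0.75,0.75],"slide":[[-0.07,0,0.6],[-0.07,0,1.2],[-0.07,0,1.78],[-0.07,0,1.78],[-0.07,0,1.78]],"yaw":[0,0,0,0,0]}' >/dev/null
python3 -m handwheel '{"hand":[0,0,0,0,0],"slide":[[0,0,0],[0,0,0],[0,0,0],[0,0,0],[0,0,0]],"yaw":[0,0,0,0,0]}' 40
python3 -m handwheel '{"hand":[0,0,0,0,0],"slide":[[0,0,-0.5],[0,0,-1.5],[0,0,-3],[0,0,-4.8],[0,0,-4.8]],"yaw":[0,0,0,0,0]}' >/dev/null
python3 - <<'E'
from h import *
legs((551.5,15.7,155,.07),n=4)
E
```

```text
time_s: 37.55
ee_pos: [381.9, -239.4, 36.4]
tool_rot: [3.141, -0.002, 0.065]
ft_force: [-0.5, 1.2, 6.0]
finger_gap: 41.2
grip_force: 39.7
at [ 381.9 -239.5  156.9] yaw 0.065 t 38.2
leg slide [7.43, -9.74, 0.08] yaw -0.05 ->  [551.5  15.7 155. ]
```

```bash
python3 -m handwheel '{"hand":[0,0,0,0,0],"slide":[[3.7,-4.87,0],[3.7,-4.87,0],[3.7,-4.87,0],[3.7,-4.87,0],[3.7,-4.87,0]],"yaw":[0,0,0,0,0]}' >/dev/null
python3 -m handwheel '{"hand":[0,0,0,0,0],"slide":[[3.73,-4.87,0],[3.73,-4.87,0],[3.73,-4.87,0],[3.73,-4.87,0],[3.73,-4.87,0]],"yaw":[0,0,0,0,0]}' >/dev/null
python3 -m handwheel '{"hand":[0,0,0,0,0],"slide":[[0,0,1],[0,0,1.7],[0,0,1.9],[0,0,1.9],[0,0,1.9]],"yaw":[0,0,0,0,0]}' >/dev/null
python3 - <<'E'
from h import *
legs((551.5,15.7,73,.07),n=4)
E
```

```text
at [551.   15.9 108.4] yaw 0.065 t 39.6
leg slide [0.02, 0.01, 1.42] yaw -0.05 ->  [551.5  15.7  73. ]
```

```bash
python3 -m handwheel '{"hand":[0,0,0,0,0],"slide":[[0,0,0.5],[0,0,1],[0,0,1.42],[0,0,1.42],[0,0,1.42]],"yaw":[0,0,0,0,0]}'
python3 -m handwheel '{"hand":[0.68,0.68,0.68,0.68,0.68],"slide":[[0,0,0],[0,0,0],[0,0,0],[0,0,0],[0,0,0]],"yaw":[0,0,0,0,0]}'
python3 -m handwheel '{"hand":[0.72,0.72,0.72,0.72,0.72],"slide":[[0,0,-0.5],[0,0,-1.5],[0,0,-2.5],[0,0,-3.2],[0,0,-3.2]],"yaw":[0,0,0,0,0]}' >/dev/null
python3 -m handwheel '{"hand":[0.75,0.75,0.75,0.75,0.75],"slide":[[-4,6.5,0],[-4,6.5,0],[-4,6.5,0],[-4,6.5,0],[-4,6.5,0]],"yaw":[0,0,0,0,0]}' >/dev/null
python3 - <<'E'
from h import *
legs((359.9,-314.8,140,.07),n=4)
for n in("side","top"):
    im=optics.get_image(n)
    for j in jars(im): print(n,"jar",j)
    for j in jars(im,102): print(n,"docked",j)
E
```

```text
time_s: 40.03
ee_pos: [550.6, 16.0, 72.3]
tool_rot: [3.142, -0.0, 0.065]
ft_force: [0.0, -0.5, -1.6]
finger_gap: 40.9
grip_force: 42.0
time_s: 40.45
ee_pos: [550.6, 16.2, 72.4]
tool_rot: [3.142, -0.0, 0.065]
ft_force: [-0.3, 0.5, 0.5]
finger_gap: 58.3
grip_force: 0.0
at [ 458.7 -156.3  151.6] yaw 0.059 t 41.5
leg slide [-4.32, 6.1, 0.46] yaw -0.1 ->  [ 359.9 -314.8  140. ]
side jar (array([ 355.4, -301.7]), np.int32(87), array([409.2, 181.4]))
side docked (array([617.4, -41.7]), np.int32(98), array([314.6, 189.6]))
side docked (array([610.8,  33.4]), np.int32(91), array([305.3, 201.2]))
side docked (array([543.4,  29.9]), np.int32(96), array([323.4, 206.4]))
top docked (array([623.8, -53.2]), np.int32(137), array([341.6, 180.4]))
top docked (array([618.8,  19.6]), np.int32(140), array([316.8, 181.8]))
top docked (array([550.9,  15.4]), np.int32(146), array([318.2, 204.6]))
```

```bash
python3 -m handwheel '{"hand":[0.75,0.75,0.75,0.75,0.75],"slide":[[-4.32,6.1,0.46],[-4.32,6.1,0.46],[-4.32,6.1,0.46],[-4.32,6.1,0.46],[-4.32,6.1,0.46]],"yaw":[0,0,0,0,0]}' >/dev/null
python3 -m handwheel '{"hand":[0.75,0.75,0.75,0.75,0.75],"slide":[[0,0,1],[0,0,2],[0,0,2.4],[0,0,2.4],[0,0,2.4]],"yaw":[0,0,0,0,0]}' >/dev/null
python3 - <<'E'
from h import *
legs((359.9,-314.8,36,.07),n=4)
E
```

```text
at [ 364.6 -311.7   81.7] yaw 0.067 t 42.6
leg slide [-0.2, 0.11, 1.83] yaw -0.03 ->  [ 359.9 -314.8   36. ]
```

```bash
python3 -m handwheel '{"hand":[0.75,0.75,0.75,0.75,0.75],"slide":[[-0.19,0.11,0.2],[-0.19,0.11,1],[-0.19,0.11,1.82],[-0.19,0.11,1.82],[-0.19,0.11,1.82]],"yaw":[0,0,0,0,0]}' >/dev/null
python3 -m handwheel '{"hand":[0,0,0,0,0],"slide":[[0,0,0],[0,0,0],[0,0,0],[0,0,0],[0,0,0]],"yaw":[0,0,0,0,0]}' 40
python3 -m handwheel '{"hand":[0,0,0,0,0],"slide":[[0,0,-0.5],[0,0,-1.5],[0,0,-3],[0,0,-4.8],[0,0,-4.8]],"yaw":[0,0,0,0,0]}' >/dev/null
python3 - <<'E'
from h import *
legs((556.7,-58.2,155,.07),n=4)
E
```

```text
time_s: 43.45
ee_pos: [359.6, -315.5, 36.4]
tool_rot: [3.14, -0.002, 0.065]
ft_force: [-1.3, 0.2, 6.4]
finger_gap: 41.2
grip_force: 40.1
at [ 359.8 -315.5  157. ] yaw 0.065 t 44.1
leg slide [8.53, -9.76, 0.08] yaw -0.05 ->  [556.7 -58.2 155. ]
```

```bash
python3 -m handwheel '{"hand":[0,0,0,0,0],"slide":[[4.25,-4.88,0],[4.25,-4.88,0],[4.25,-4.88,0],[4.25,-4.88,0],[4.25,-4.88,0]],"yaw":[0,0,0,0,0]}' >/dev/null
python3 -m handwheel '{"hand":[0,0,0,0,0],"slide":[[4.28,-4.88,0],[4.28,-4.88,0],[4.28,-4.88,0],[4.28,-4.88,0],[4.28,-4.88,0]],"yaw":[0,0,0,0,0]}' >/dev/null
python3 -m handwheel '{"hand":[0,0,0,0,0],"slide":[[0,0,0.6],[0,0,1.2],[0,0,1.4],[0,0,1.4],[0,0,1.4]],"yaw":[0,0,0,0,0]}' >/dev/null
python3 - <<'E'
from h import *
legs((556.7,-58.2,73,.07),n=4)
E
```

```text
at [556.  -57.7 120.6] yaw 0.065 t 45.5
leg slide [0.03, 0.02, 1.9] yaw -0.05 ->  [556.7 -58.2  73. ]
```

```bash
python3 -m handwheel '{"hand":[0,0,0,0,0],"slide":[[0.03,0,0.5],[0.03,0,1.2],[0.03,0,1.9],[0.03,0,1.9],[0.03,0,1.9]],"yaw":[0,0,0,0,0]}'
python3 -m handwheel '{"hand":[0.68,0.68,0.68,0.68,0.68],"slide":[[0,0,0],[0,0,0],[0,0,0],[0,0,0],[0,0,0]],"yaw":[0,0,0,0,0]}'
python3 -m handwheel '{"hand":[0.72,0.72,0.72,0.72,0.72],"slide":[[0,0,-0.5],[0,0,-1.5],[0,0,-2.5],[0,0,-4],[0,0,-4]],"yaw":[0,0,0,0,0]}' >/dev/null
python3 -m handwheel '{"hand":[0.72,0.72,0.72,0.72,0.72],"slide":[[-4,3,-1],[-4,3,-1],[-4,3,-1],[-4,3,-1],[-4,3,-1]],"yaw":[0,0,0,0,0]}' >/dev/null
python3 - <<'E'
from h import *
im=optics.get_image("top"); W=pts(im); save(im,"t4.png",(170,130,390,310),3)
for j in jars(im,102): print("docked",j)
for j in jars(im): print("jar",j)
d=nets.trace(im,"hood")[0]; mk=cv2.dilate(d["mask"].astype(np.uint8),np.ones((7,7)))>0
P=W[mk&(W[...,2]>76)&(W[...,2]<95)]; print("hood top",rectfit(P,0,0))
P=W[mk&(W[...,2]>105)&(W[...,2]<130)]; print("hood handle",rectfit(P,0,0),P.mean(0))
legs((500,100,250,1.7),(566,304.5,250,1.735),n=4); print(manip.sense()["joint_positions"])
E
```

```text
time_s: 45.93
ee_pos: [556.2, -57.4, 71.8]
tool_rot: [-3.141, 0.001, 0.065]
ft_force: [-0.5, 0.3, -0.7]
finger_gap: 40.3
grip_force: 43.7
time_s: 46.35
ee_pos: [556.7, -57.4, 73.0]
tool_rot: [3.142, -0.001, 0.065]
ft_force: [-0.7, 0.1, 0.5]
finger_gap: 58.2
grip_force: 0.0
docked (array([624. , -53.2]), np.int32(137), array([341.6, 180.3]))
docked (array([619. ,  19.8]), np.int32(140), array([316.8, 181.7]))
docked (array([556.5, -57.4]), np.int32(142), array([343.2, 202.9]))
docked (array([550.9,  15.4]), np.int32(146), array([318.2, 204.6]))
hood top (array([551.6, 284.2]), np.float64(0.1604162406302227), [198.2732696533203, 182.42105102539062])
hood handle (array([551.5, 283.2]), np.float64(0.1652147908613547), [13.151748657226562, 89.41123962402344]) [550.5 282.9 118.8]
at [ 462.6 -137.7  197.9] yaw 0.067 t 47.5
leg slide [2.13, -9.38, -2.09] yaw -15.59 ->  [500 100 250]
leg slide [7.77, 3.67, -0.0] yaw -0.33 ->  [566.  304.5 250. ]
[ 0.3  0.2 -0.2  2.   0.   0.9 -1.4]
```

View pics/t4.png

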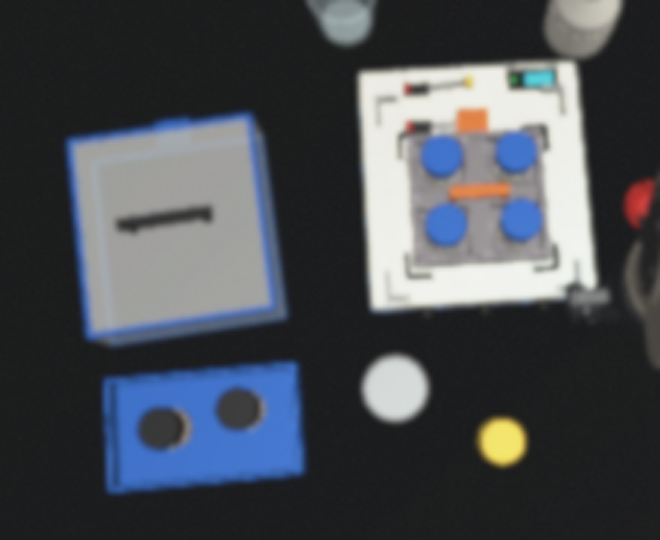

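All four white jars stand in the docked tray, at (442,155), (516,152), (446,224) and (521,218) in the crop. Both amber jars are in the crate. The hood has been knocked aside and is now at about (551,284), so I'll fetch it from there.

```bash
python3 -m handwheel '{"hand":[0.6,0.6,0.6,0.6,0.6],"slide":[[0.4,-1.5,0],[0.8,-3,0],[1.2,-4.5,0],[1.6,-6,0],[2,-7,0]],"yaw":[0,0,0,0,0]}' >/dev/null
for i in 1 2; do python3 -m handwheel '{"hand":[0.6,0.6,0.6,0.6,0.6],"slide":[[0,0,0],[0,0,0],[0,0,0],[0,0,0],[0,0,0]],"yaw":[-1.1,-2.2,-3.3,-4.4,-5.5]}' >/dev/null; done
python3 -m handwheel '{"hand":[0.6,0.6,0.6,0.6,0.6],"slide":[[0,0,0],[0,0,0],[0,0,0],[0,0,0],[0,0,0]],"yaw":[-1.1,-2.2,-3.3,-4.4,-4.9]}'
python3 - <<'E'
from h import *
legs((520,170,200,1.734),(551.5,283.6,180,1.734),(551.5,283.6,96,1.734),n=4)
E
```

```text
time_s: 49.15
ee_pos: [500.3, 40.0, 197.4]
tool_rot: [-3.141, -0.001, 1.738]
ft_force: [-0.0, 0.8, 0.2]
finger_gap: 51.4
grip_force: 0.0
at [500.3  39.8 197.4] yaw 1.732 t 49.4
leg slide [5.01, 1.61, -0.1] yaw -0.02 ->  [520 170 200]
leg slide [4.28, 1.98, 0.8] yaw -0.0 ->  [551.5 283.6 180. ]
leg slide [0.0, 0.0, 3.36] yaw -0.0 ->  [551.5 283.6  96. ]
```

```bash
python3 -m handwheel '{"hand":[0.6,0.6,0.6,0.6,0.6],"slide":[[5,1.6,0],[5,1.6,0],[5,1.6,0],[5,1.6,0],[5,1.6,0]],"yaw":[0,0,0,0,0]}' >/dev/null
python3 -m handwheel '{"hand":[0.6,0.6,0.6,0.6,0.6],"slide":[[4.28,1.98,0.8],[4.28,1.98,0.8],[4.28,1.98,0.8],[4.28,1.98,0.8],[4.28,1.98,0.8]],"yaw":[0,0,0,0,0]}' >/dev/null
python3 -m handwheel '{"hand":[0.6,0.6,0.6],"slide":[[0,0,0.6],[0,0,0.8],[0,0,0.8]],"yaw":[0,0,0]}' >/dev/null
python3 - <<'E'
from h import *
legs((551.5,283.6,96,1.734),n=5)
E
```

```text
at [552.  281.2 158. ] yaw 1.729 t 50.7
leg slide [0.1, -0.0, 2.48] yaw -0.05 ->  [551.5 283.6  96. ]
```

```bash
python3 -m handwheel '{"hand":[0.6,0.6,0.6,0.6,0.6],"slide":[[0.06,0,0.8],[0.06,0,1.6],[0.06,0,2.3],[0.06,0,2.48],[0.06,0,2.48]],"yaw":[0,0,0,0,0]}'
python3 -m handwheel '{"hand":[0,0,0,0,0],"slide":[[0,0,0],[0,0,0],[0,0,0],[0,0,0],[0,0,0]],"yaw":[0,0,0,0,0]}' 90
python3 -m handwheel '{"hand":[0,0,0,0,0],"slide":[[0,0,0],[0,0,-0.5],[0,0,-1.5],[0,0,-2.5],[0,0,-3.5]],"yaw":[0,0,0,0,0]}'
python3 - <<'E'
from h import *
legs((570,200,250,1.734),(599,-18.1,250,1.641),n=4)
E
```

```text
time_s: 51.1
ee_pos: [550.8, 283.3, 94.8]
tool_rot: [-3.14, 0.001, 1.73]
ft_force: [-0.3, 0.3, 0.7]
finger_gap: 51.2
grip_force: 0.0
time_s: 51.52
ee_pos: [552.1, 284.4, 97.3]
tool_rot: [3.14, -0.0, 1.73]
ft_force: [-0.2, -0.8, 5.9]
finger_gap: 10.1
grip_force: 88.3
time_s: 51.93
ee_pos: [550.7, 283.4, 184.1]
tool_rot: [-3.14, 0.001, 1.731]
ft_force: [0.6, 0.2, -3.9]
finger_gap: 9.9
grip_force: 88.4
at [552.5 284.7 186.6] yaw 1.73 t 52.1
leg slide [-3.46, 0.15, -2.54] yaw -0.04 ->  [570 200 250]
leg slide [-8.8, -0.27, -0.0] yaw 0.89 ->  [599.  -18.1 250. ]
```

```bash
python3 -m handwheel '{"hand":[0,0,0,0,0],"slide":[[-0.5,0,-0.7],[-1.2,0,-1.4],[-2,0,-2],[-2.8,0.1,-2.5],[-3.46,0.15,-2.5]],"yaw":[0,0,0,0,0]}' >/dev/null
python3 -m handwheel '{"hand":[0,0,0,0,0],"slide":[[-1,0,0],[-2,0,0],[-3,-0.1,0],[-4,-0.1,0],[-5,-0.15,0]],"yaw":[0.2,0.4,0.6,0.8,0.86]}' >/dev/null
python3 -m handwheel '{"hand":[0,0,0,0,0],"slide":[[-1,0,0],[-2,0,0],[-3,0.1,0],[-3.5,0.15,0],[-3.7,0.2,0]],"yaw":[0,0,0,0,0]}' 
python3 -m handwheel '{"hand":[0,0,0],"slide":[[0,0,0],[0,0,0],[0,0,0]],"yaw":[0,0,0]}' >/dev/null
python3 - <<'E'
from h import *
legs((599,-18.1,170,1.641),n=5)
c,s=np.cos(.07),np.sin(.07)
im=optics.get_image("top"); W=pts(im); H=hsv(im)
near=np.hypot(W[...,0]-599,W[...,1]+18)<170
P=W[near&(W[...,2]>180)&(W[...,2]<260)]; print(len(P),np.percentile(P[:,2],[5,25,50,75,95]))
m=near&(H[...,0]>100)&(H[...,0]<125)&(H[...,1]>90)&(W[...,2]>180)
P=W[m]; Q=np.c_[(P[:,0]-599)*c+(P[:,1]+18.1)*s,-(P[:,0]-599)*s+(P[:,1]+18.1)*c]
print(len(P),np.percentile(Q[:,0],[0,2,50,98,100]),np.percentile(Q[:,1],[0,2,50,98,100]),np.percentile(P[:,2],[5,50,95]))
save(im,"t5.png",(240,90,420,260),4); np.save("t5W.npy",W); np.save("t5.npy",im["frame"])
E
```

```text
time_s: 53.38
ee_pos: [595.5, -20.3, 243.7]
tool_rot: [-3.138, 0.001, 1.636]
ft_force: [-0.6, 0.5, -4.8]
finger_gap: 9.7
grip_force: 88.4
at [596.3 -15.2 245.8] yaw 1.642 t 53.9
leg slide [-0.12, 0.1, 3.03] yaw 0.01 ->  [599.  -18.1 170. ]
2488 [229.5 233.2 234.5 235.6 237.3]
145 [-101.7 -101.5  -97.6   95.1   95.9] [-29.5 -24.5  50.   91.9  92.3] [232.8 235.  238.1]
```

View pics/t5.png

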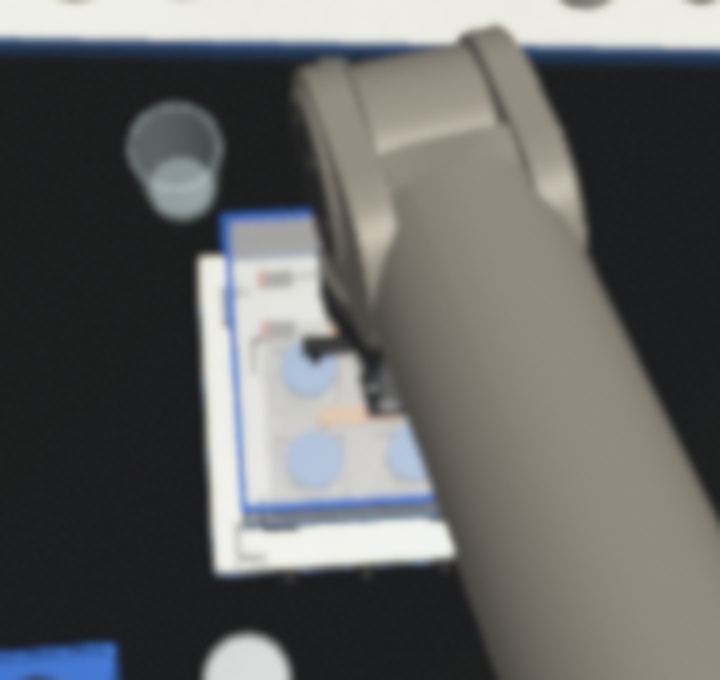

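```bash
python3 -m handwheel '{"hand":[0,0,0,0,0],"slide":[[-0.06,0.11,0.6],[-0.06,0.11,1.3],[-0.06,0.11,2],[-0.06,0.11,2.7],[-0.06,0.11,3.4]],"yaw":[0,0,0,0,0]}' >/dev/null
python3 -m handwheel '{"hand":[0,0,0,0],"slide":[[0,0,0.2],[0,0,0.4],[0,0,0.4],[0,0,0.4]],"yaw":[0,0,0,0]}'
python3 - <<'E'
from h import *
legs((599,-18.1,127.5,1.641),n=5)
c,s=np.cos(.07),np.sin(.07)
for n in("top","side"):
    im=optics.get_image(n); W=pts(im); H=hsv(im)
    near=np.hypot(W[...,0]-599,W[...,1]+18)<160
    P=W[near&(W[...,2]>105)&(W[...,2]<160)]; z=np.median(P[:,2])
    m=near&(H[...,0]>100)&(H[...,0]<125)&(H[...,1]>90)&(abs(W[...,2]-z)<9)
    P=W[m]; Q=np.c_[(P[:,0]-599)*c+(P[:,1]+18.1)*s,-(P[:,0]-599)*s+(P[:,1]+18.1)*c]
    print(n,z,len(P),np.percentile(Q[:,0],[0,2,50,98,100]),np.percentile(Q[:,1],[0,2,50,98,100]))
    L=Q[Q[:,1]>85]; print("left edge slope",np.polyfit(L[:,0],L[:,1],1)); L=Q[Q[:,0]<-90]; print("bottom slope",np.polyfit(L[:,1],L[:,0],1))
E
```

```text
time_s: 54.68
ee_pos: [599.9, -18.1, 151.5]
tool_rot: [3.14, -0.0, 1.64]
ft_force: [1.2, -0.7, -4.3]
finger_gap: 10.2
grip_force: 88.4
at [600.  -18.1 151.8] yaw 1.64 t 54.9
leg slide [0.0, -0.04, 0.97] yaw -0.01 ->  [599.  -18.1 127.5]
top 140.08373864358896 82 [-98.5 -97.9 -95.2  98.1  98.4] [-47.4 -44.8  41.   86.3  87.6]
left edge slope [-0.1 92. ]
bottom slope [ -0.  -95.7]
side 139.47226973829333 201 [-100.6 -100.   -38.2   96.7   97.6] [-90.8 -89.   88.3  94.5  95.1]
left edge slope [-0.  91.2]
bottom slope [  0. -98.]
```

```bash
python3 -m handwheel '{"hand":[0,0,0,0,0],"slide":[[0.03,-0.01,0.15],[0.03,-0.01,0.3],[0.03,-0.01,0.45],[0.03,-0.01,0.6],[0.03,-0.01,0.6]],"yaw":[0,0,0,0,0]}'
python3 -m handwheel '{"hand":[0,0,0,0,0],"slide":[[0,0,0.08],[0,0,0.16],[0,0,0.24],[0,0,0.3],[0,0,0.3]],"yaw":[0,0,0,0,0]}'
python3 - <<'E'
from h import *
legs((599,-18.1,127.5,1.641),n=5); print(manip.sense()["ft_force"])
E
```

```text
time_s: 55.45
ee_pos: [598.4, -17.7, 134.6]
tool_rot: [-3.14, -0.0, 1.64]
ft_force: [0.3, -0.7, -3.8]
finger_gap: 10.4
grip_force: 88.5
time_s: 55.87
ee_pos: [598.9, -17.6, 128.0]
tool_rot: [-3.141, 0.0, 1.64]
ft_force: [0.2, -0.4, -3.5]
finger_gap: 10.0
grip_force: 88.5
at [599.  -17.5 128.3] yaw 1.64 t 56.1
leg slide [-0.03, -0.0, 0.03] yaw -0.01 ->  [599.  -18.1 127.5]
[ 0.3 -1.3 -3.3]
```

```bash
python3 -m handwheel '{"hand":[0,0,0,0],"slide":[[0,0,0.04],[0,0,0.08],[0,0,0.08],[0,0,0.08]],"yaw":[0,0,0,0]}'
python3 -m handwheel '{"hand":[0.5,0.5,0.5,0.5,0.5],"slide":[[0,0,0],[0,0,0],[0,0,0],[0,0,0],[0,0,0]],"yaw":[0,0,0,0,0]}'
python3 -m handwheel '{"hand":[0.5,0.5,0.5,0.5,0.5],"slide":[[0,0,-0.5],[0,0,-1.5],[0,0,-2.5],[0,0,-4],[0,0,-4]],"yaw":[0,0,0,0,0]}'
python3 -m handwheel '{"hand":[0.5,0.5,0.5,0.5,0.5],"slide":[[-1,-0.5,0],[-2.5,-1.2,0],[-4,-2,0],[-5.5,-3,0],[-7,-4,0]],"yaw":[0,0,0,0,0]}' >/dev/null
python3 - <<'E'
from h import *
a=optics.get_image("side"); b=optics.get_image("top")
A=cv2.resize(a["frame"][155:255,245:375,::-1],(520,400),interpolation=cv2.INTER_CUBIC);B=cv2.resize(b["frame"][140:240,283:353,::-1],(280,400),interpolation=cv2.INTER_CUBIC)
cv2.imwrite("pics/f6.png",np.hstack([A,B]))
c,s=np.cos(.07),np.sin(.07)
W=pts(b);H=hsv(b); near=np.hypot(W[...,0]-599,W[...,1]+18)<160
P=W[near&(W[...,2]>105)&(W[...,2]<130)]; 
Q=np.c_[(P[:,0]-599)*c+(P[:,1]+18.1)*s,-(P[:,0]-599)*s+(P[:,1]+18.1)*c]
A_=np.c_[P[:,:2],np.ones(len(P))]; print(np.median(P[:,2]),np.percentile(Q[:,0],[0,1,99,100]),np.percentile(Q[:,1],[0,1,99,100]),"slope",np.linalg.lstsq(A_,P[:,2],rcond=None)[0][:2]*1000, rectfit(P,0,0))
E
```

```text
time_s: 56.45
ee_pos: [599.4, -17.6, 127.2]
tool_rot: [3.141, 0.001, 1.64]
ft_force: [-3.7, -1.3, 6.0]
finger_gap: 10.0
grip_force: 89.9
time_s: 56.87
ee_pos: [599.1, -17.3, 126.2]
tool_rot: [3.141, -0.0, 1.64]
ft_force: [-0.1, 0.1, -0.3]
finger_gap: 42.8
grip_force: 0.0
time_s: 57.28
ee_pos: [602.9, -16.5, 234.4]
tool_rot: [3.13, 0.0, 1.64]
ft_force: [1.1, 0.7, 0.1]
finger_gap: 42.9
grip_force: 0.0
115.98189521201175 [-99.  -97.8  96.2  99.2] [-90.8 -88.7  88.7  90.5] slope [ 0.6 -0.4] (array([599.1, -18.2]), np.float64(0.06857592785516042), [198.20101928710938, 181.19674682617188])
```

View pics/f6.png

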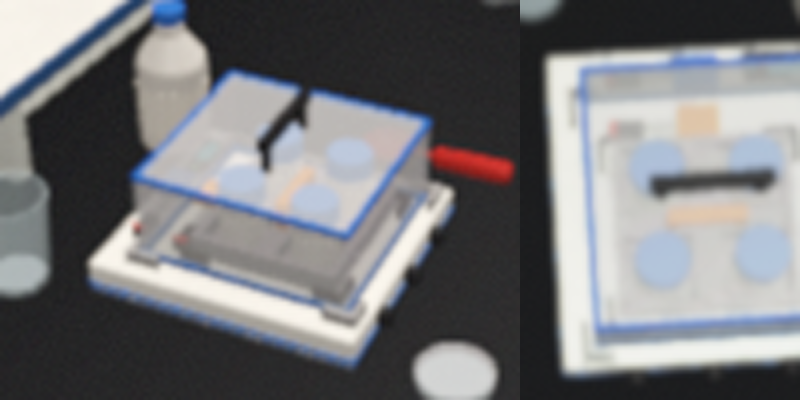

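The hood is flat, with its top at 116 mm, and it is centred and square between its locators. All four jars are under it, the arm is clear and the bystanders are undisturbed, so I'm handing in.

```bash
python3 -c "
from rig import manip
print(manip.hand_in())"
```

```text
the job is handed in; nothing more can be done
None
```

The changeover is done and handed in: both amber jars are in the crate, the tray is docked, all four white jars are in its pockets, and the hood is seated flat and square over them; I judged the two switch levers from the fit only, as no reading of them was available.

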